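# Weigh the seasonings on the bench scale

### The job

Weigh all the seasonings standing at the left (two or three, jars and black cartons) in one go: first, with the pan still empty, turn the tare knob, which carries the dial face, until the green zero mark lies under the red needle, then put them all side by side on the steel pan of the scale, the jars upright. With everything on the pan, press the green key, then the yellow, then the blue, one at a time and each fully down, and never press the red one. Finally put them all side by side on the brown tray, the jars upright, leave the tare at zero, and do not disturb the mug, the timer and the yellow box behind the scale.

Things in the scene. Friction and masses are not known exactly. Their poses are not given: they have to be found in the camera images.
- scale: white bench scale, fixed, 200 (x) x 320 (y) x 36 mm high; origin on the worktop, 5 mm right of its centre; its x points away from the robot (yaw small). The steel pan lies on its left part, the tare dial on its right part (dial centre at x 0, y -99 mm). A wall cupboard hangs behind it, 0.45 m above the worktop, front at world x = 0.62: keep the wrist clear.
- pan_top (a point): centre of the top face of the flat rimless steel pan, 190 (x) x 210 (y) mm, axes as the scale; about 46 mm above the worktop when empty. The pan is sprung: it sinks about 2 mm per 100 g (at most 12 mm).
- tare_knob (a joint): tare knob, rad, clockwise from above positive, range -2.4 to 2.4, starts 0.6 to 1.4, friction 0.03 N m. It carries the white dial face (94 mm diameter) whose green zero mark is in line with the bar. With the pan empty the red needle points along the scale's x; at 0 the mark lies under it (within 0.14 counts). A load swings the needle clockwise; it returns when unloaded.
- tare_grip (a point): where to grip the knob's bar: on the upright turning axis, 70 mm above the worktop. The bar is 46 mm long, 14 mm wide, from 47 to 77 mm above the worktop, over a disc of 46 mm diameter; at knob value 0 the bar lies along the scale's x, with the zero mark at the far end.
- keypad: grey keypad unit of the scale, fixed, 165 (x) x 124 (y) mm, top 34 mm high, dark display on its far side (41 mm high); origin under its centre. It carries four round spring keys in a 2 x 2 block (58 x 56 mm apart); which colour is where changes.
- green_key_top (a point): centre of the top of the green key, 32 mm diameter, about 56 mm above the worktop when up; pressed straight down
- yellow_key_top (a point): centre of the top of the yellow key, 32 mm diameter, about 56 mm above the worktop when up; pressed straight down
- blue_key_top (a point): centre of the top of the blue key, 32 mm diameter, about 56 mm above the worktop when up; pressed straight down
- red_key_top (a point): centre of the top of the red key, 32 mm diameter, about 56 mm above the worktop when up; pressed straight down
- green_key (a joint): travel of the green key, m: 0 up, 0.006 fully down (about 5 N); springs back
- yellow_key (a joint): travel of the yellow key, m: 0 up, 0.006 fully down (about 5 N); springs back
- blue_key (a joint): travel of the blue key, m: 0 up, 0.006 fully down (about 5 N); springs back
- red_key (a joint): travel of the red key, m: 0 up, 0.006 fully down (about 5 N); springs back; never press
- tray: shallow brown tray, fixed, 144 (its x) x 218 (its y) x 12 mm; origin under its centre; flat floor 3 mm above the worktop, 124 x 200 mm, inside a rim 12 mm high. Its long side points away from the robot. The worktop's front edge is at about world x = 0.33.
- spice_green: glass spice jar with green label and dark lid, round, 45 mm diameter (lid too), 105 mm high, about 110 g; origin under its centre, z up. May be absent.
- spice_orange: glass spice jar with green and orange label and brown lid, round, 44 mm diameter, 105 mm high, about 110 g; origin under its centre, z up. May be absent.
- carton_a: black card spice carton, 47 (x) x 46 (y) mm, 56 mm high, about 40 g (two alike); origin at the centre of its underside, z up; it may also lie on its side. May be absent.
- carton_b: black card spice carton, 47 (x) x 46 (y) mm, 56 mm high, about 40 g (two alike); origin at the centre of its underside, z up; it may also lie on its side. May be absent.
- mug_story: bystander: colourful mug, 86 mm, 107 mm high, behind the scale; leave alone
- timer: bystander: white and red kitchen timer, 62 mm, 44 mm high, behind the keypad and tray; leave alone
- bulb_box: bystander: yellow carton 53 x 99 x 63 mm behind the scale; leave alone

How it is judged (in metres and radians):
On the way, in this order (a step that is already met when the one before it is completed fails the run):
1. tare knob within 0.14 rad of zero, while the pan is empty (value of joint tare_knob between -0.14 and 0.14 rad and velocity of joint tare_knob between -0.1 and 0.1 rad/s and horizontal distance between each of spice_green, spice_orange, carton_a, carton_b and pan_top above 0.13 m), for 0.3 s.
2. all the seasonings stand released on the pan, the jars upright (x of spice_green in the frame of pan_top between -0.093 and 0.093 m and y of spice_green in the frame of pan_top between -0.103 and 0.103 m and z of spice_green in the frame of pan_top between -0.012 and 0.012 m and linear speed of each of spice_green, spice_orange, carton_a, carton_b below 0.05 m/s and angle between each of spice_green, spice_orange's own z axis and vertical below 0.2 rad and x of spice_orange in the frame of pan_top between -0.093 and 0.093 m and y of spice_orange in the frame of pan_top between -0.103 and 0.103 m and z of spice_orange in the frame of pan_top between -0.012 and 0.012 m and x of carton_a in the frame of pan_top between -0.093 and 0.093 m and y of carton_a in the frame of pan_top between -0.103 and 0.103 m and z of carton_a in the frame of pan_top between -0.012 and 0.032 m and x of carton_b in the frame of pan_top between -0.093 and 0.093 m and y of carton_b in the frame of pan_top between -0.103 and 0.103 m and z of carton_b in the frame of pan_top between -0.012 and 0.032 m and contact force between each of spice_green, spice_orange, carton_a, carton_b and the fingers below 0.3 N), for 0.3 s.
3. the green key fully down (more than 4 mm), the other keys up, all the seasonings on the pan (value of joint green_key above 0.004 m and value of joint each of yellow_key, blue_key, red_key below 0.002 m and x of spice_green in the frame of pan_top between -0.093 and 0.093 m and y of spice_green in the frame of pan_top between -0.103 and 0.103 m and z of spice_green in the frame of pan_top between -0.012 and 0.012 m and linear speed of each of spice_green, spice_orange, carton_a, carton_b below 0.05 m/s and angle between each of spice_green, spice_orange's own z axis and vertical below 0.2 rad and x of spice_orange in the frame of pan_top between -0.093 and 0.093 m and y of spice_orange in the frame of pan_top between -0.103 and 0.103 m and z of spice_orange in the frame of pan_top between -0.012 and 0.012 m and x of carton_a in the frame of pan_top between -0.093 and 0.093 m and y of carton_a in the frame of pan_top between -0.103 and 0.103 m and z of carton_a in the frame of pan_top between -0.012 and 0.032 m and x of carton_b in the frame of pan_top between -0.093 and 0.093 m and y of carton_b in the frame of pan_top between -0.103 and 0.103 m and z of carton_b in the frame of pan_top between -0.012 and 0.032 m), for 0.1 s.
4. the yellow key fully down (more than 4 mm), the other keys up, all the seasonings on the pan (value of joint yellow_key above 0.004 m and value of joint each of green_key, blue_key, red_key below 0.002 m and x of spice_green in the frame of pan_top between -0.093 and 0.093 m and y of spice_green in the frame of pan_top between -0.103 and 0.103 m and z of spice_green in the frame of pan_top between -0.012 and 0.012 m and linear speed of each of spice_green, spice_orange, carton_a, carton_b below 0.05 m/s and angle between each of spice_green, spice_orange's own z axis and vertical below 0.2 rad and x of spice_orange in the frame of pan_top between -0.093 and 0.093 m and y of spice_orange in the frame of pan_top between -0.103 and 0.103 m and z of spice_orange in the frame of pan_top between -0.012 and 0.012 m and x of carton_a in the frame of pan_top between -0.093 and 0.093 m and y of carton_a in the frame of pan_top between -0.103 and 0.103 m and z of carton_a in the frame of pan_top between -0.012 and 0.032 m and x of carton_b in the frame of pan_top between -0.093 and 0.093 m and y of carton_b in the frame of pan_top between -0.103 and 0.103 m and z of carton_b in the frame of pan_top between -0.012 and 0.032 m), for 0.1 s.
5. the blue key fully down (more than 4 mm), the other keys up, all the seasonings on the pan (value of joint blue_key above 0.004 m and value of joint each of green_key, yellow_key, red_key below 0.002 m and x of spice_green in the frame of pan_top between -0.093 and 0.093 m and y of spice_green in the frame of pan_top between -0.103 and 0.103 m and z of spice_green in the frame of pan_top between -0.012 and 0.012 m and linear speed of each of spice_green, spice_orange, carton_a, carton_b below 0.05 m/s and angle between each of spice_green, spice_orange's own z axis and vertical below 0.2 rad and x of spice_orange in the frame of pan_top between -0.093 and 0.093 m and y of spice_orange in the frame of pan_top between -0.103 and 0.103 m and z of spice_orange in the frame of pan_top between -0.012 and 0.012 m and x of carton_a in the frame of pan_top between -0.093 and 0.093 m and y of carton_a in the frame of pan_top between -0.103 and 0.103 m and z of carton_a in the frame of pan_top between -0.012 and 0.032 m and x of carton_b in the frame of pan_top between -0.093 and 0.093 m and y of carton_b in the frame of pan_top between -0.103 and 0.103 m and z of carton_b in the frame of pan_top between -0.012 and 0.032 m), for 0.1 s.
At the end, for the whole second after the job is handed in: Every seasoning present stands on the floor of the tray, its underside centre at least some 5 mm inside the rim, the jars upright (within 0.2 rad), cartons upright or on a side and not stacked, released and at rest; the tare knob is within 0.14 rad of zero; all keys are up (x of spice_green in the frame of tray between -0.06 and 0.06 m and y of spice_green in the frame of tray between -0.098 and 0.098 m and z of spice_green in the frame of tray between -0.005 and 0.01 m and linear speed of each of spice_green, spice_orange, carton_a, carton_b below 0.05 m/s and angle between each of spice_green, spice_orange's own z axis and vertical below 0.2 rad and x of spice_orange in the frame of tray between -0.06 and 0.06 m and y of spice_orange in the frame of tray between -0.098 and 0.098 m and z of spice_orange in the frame of tray between -0.005 and 0.01 m and x of carton_a in the frame of tray between -0.06 and 0.06 m and y of carton_a in the frame of tray between -0.098 and 0.098 m and z of carton_a in the frame of tray between -0.005 and 0.03 m and x of carton_b in the frame of tray between -0.06 and 0.06 m and y of carton_b in the frame of tray between -0.098 and 0.098 m and z of carton_b in the frame of tray between -0.005 and 0.03 m and contact force between each of spice_green, spice_orange, carton_a, carton_b and the fingers below 0.3 N and value of joint tare_knob between -0.14 and 0.14 rad and value of joint each of green_key, yellow_key, blue_key, red_key below 0.002 m); the robot touches nothing.
It fails at once if the red key is pressed (more than 3 mm) (value of joint red_key above 0.003 m).
It fails at once if a bystander is disturbed (moved more than 30 mm) (distance of any of mug_story, timer, bulb_box from where it was at the start of the episode above 0.03 m).
Of spice_green, spice_orange, carton_a, carton_b only 2 to 3 are there at a start; the rules pass over those that are not, and their reading is None.
At some moment in a run one of carton_a, carton_b may be knocked a few centimetres aside while the robot is not near it.
It also fails if it takes over 210 s, if anything falls off the work surface, if the arm or the gripper's body presses on something with over 40 N, if the wrist force passes 120 N, or if a joint passes its speed limit or range.

### The arm

A 6-joint arm with a two-finger parallel gripper is mounted at the origin on a cart in front of the work surface, level with it; the furniture and walls round the work are solid. World frame = base frame: x ahead of the robot, y to its left, z up, the work surface at z = 0. Lengths are in mm, angles in degrees, forces in N, time in s.
With the tool pointing down it reaches from about 300 to 850 mm from the base axis. Payload 4.2 kg.
Tool frame: the origin (TCP) lies midway between the tips of the shut fingers; the grasp point (between the pads) lies 19 mm behind it; z points along the fingers, y is the line along which they close (so a half turn about z gives the same grasp; the last joint's range is limited). The gripper opens to 91 mm and grips with 3 to 60 N. Pads are 32 mm wide; open, the fingers measure 118 mm over their backs; the gripper's body (76 mm by 178 mm) begins 60 mm behind the grasp point.
Start: joints at [70.932, 18.312, 89.639, -0, 72.044, -1.146], TCP at [176.945, 547.117, 184.276] pointing down, gripper open.
Joint ranges: [-177.97, 177.97], [-48.28, 115.42], [12.27, 149.76], [-77.06, 257.06], [2.81, 150.46], [-146.56, 146.56]. Speed limits (degrees/s): [147.25, 147.25, 180, 180, 180, 180].

### API

Orientations are given as [roll, pitch, yaw] about the fixed x, y, z axes, in that order (R = Rz(yaw) Ry(pitch) Rx(roll)).
In Python, from workcell import env gives the robot as it stands.
- The arm moves only by the shell command python3 drive.py [OPENING] [FORCE], which reads ROWS from standard input. ROWS is one flat JSON list of numbers that holds 1 to 8 rows one after another, with no inner brackets; each row has 6 numbers: dx, dy, dz in shares of the most that a row can go, 1 being 50 mm, then a rotation vector rx, ry, rz in units of 5 degrees; each row shifts and turns the commanded pose from where the row before left it, along the tool's axes as they then stand; what a row does not reach is not made up. A row lasts 1/10 s, in which the tool goes at most 50 mm and 8.59 degrees, less where a joint would pass 70% of its speed; a pose out of reach is approached as far as the arm can. OPENING is the finger opening in mm, set as the command begins (- or left out keeps the last). The fingers move at their own pace and stop on an object; FORCE is the grip in N (left out, the last holds). Time passes only in rows, so rows that do not move let the fingers close. It prints the time, the measured TCP pose, the force, the opening and the grip force at its end. Input that does not fit is refused with a message, and nothing moves.
- env.state(): the state, without advancing time (a new reading comes with each control period).
- env.grab_frame(name): name is "scene" or "top"; returns the picture (480x640x3 uint8, blue, green, red); there is no depth.
- env.camera_model(name): a dict with "fx", "fy", "cx", "cy" (pixels), "T" (4x4, takes a point from camera to world coordinates). Camera axes: x right, y up, looking along -z (the intrinsics and any distortion apply to the point x, -y, -z); pixel columns grow to the right and rows downward; lengths in mm; the calibration is good to about 2 mm. A picture is of the moment at which its call begins. camera_model takes no time and is no camera call.
- env.job_done(): hands the job in; it is judged then, once.
The state is a dict: "time_s": time; "qpos": joint angles; "qvel": joint speeds; "effort": joint torques, N m; "ee_pos": TCP position; "ee_rot": TCP orientation; "force": force on the tool from outside, world axes, zero at the start; "torque": the same for the moment, N m; "gripper_width": finger opening in mm; "gripper_force": force on a finger pad.
Only numpy, scipy, OpenCV 4.12 (cv2) and the standard library are available. Lean on these libraries where they do the work, as an engineer would, in place of code of your own. Each camera call takes 0.05 s, during which the arm holds its last target. There are 200 camera calls.

## Working session

There is one attempt and no reset: what is moved stays moved. The work goes in short steps, Python scripts to look and compute and a shell command to move; the robot and the scene stay as the last step left them, time stands still between calls to the robot, and variables do not carry over. Pictures are saved under pics/ and viewed, at most 14 in all, crops included, and the job is handed in when it is done.

```bash
ls; mkdir -p pics
python3 - <<'E'
from workcell import env
import cv2, numpy as np
for n in ("scene","top"):
    cv2.imwrite(f"pics/{n}0.png", env.grab_frame(n)); m=env.camera_model(n); print(n,{k:(np.round(v,3).tolist()) for k,v in m.items()})
s=env.state(); print(s)
E
```

```text
drive.py
pics
workcell.py
scene {'fx': 447.401, 'fy': 447.401, 'cx': 331.042, 'cy': 238.762, 'T': [[0.683, 0.556, -0.474, -90.102], [-0.731, 0.518, -0.445, -629.972], [-0.002, 0.65, 0.76, 1118.976], [0.0, 0.0, 0.0, 1.0]]}
top {'fx': 434.7, 'fy': 434.7, 'cx': 320.604, 'cy': 239.542, 'T': [[-0.018, 0.986, -0.168, 388.731], [-1.0, -0.015, 0.024, -2.847], [0.021, 0.168, 0.986, 1180.433], [0.0, 0.0, 0.0, 1.0]]}
{'time_s': 0.1, 'qpos': array([ 7.09307741e+01,  1.83467295e+01,  8.96995364e+01,  1.55062434e-04,
        7.20442844e+01, -1.14732516e+00]), 'qvel': array([-0.03889943,  0.07817108, -0.26695618, -0.07270825,  0.00059107,
       -0.03632639]), 'effort': array([-1.56540369e-03, -4.13332558e+01, -2.32504731e+01,  7.26986979e-02,
        4.23454586e-02, -4.88380579e-05]), 'ee_pos': array([176.78647614, 546.61934376, 183.51609776]), 'ee_rot': array([-1.79909471e+02, -1.96051635e-03,  1.62078050e+02]), 'force': array([ 0.64467539, -0.41911705, -0.22008302]), 'torque': array([-0.04571614,  0.0444801 , -0.0065628 ]), 'gripper_force': 0.0, 'gripper_width': 91.40287667461625}
```
View pics/scene0.png

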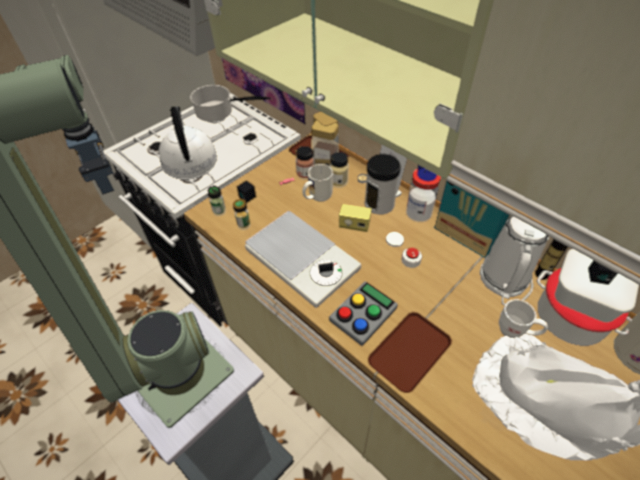

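View pics/top0.png

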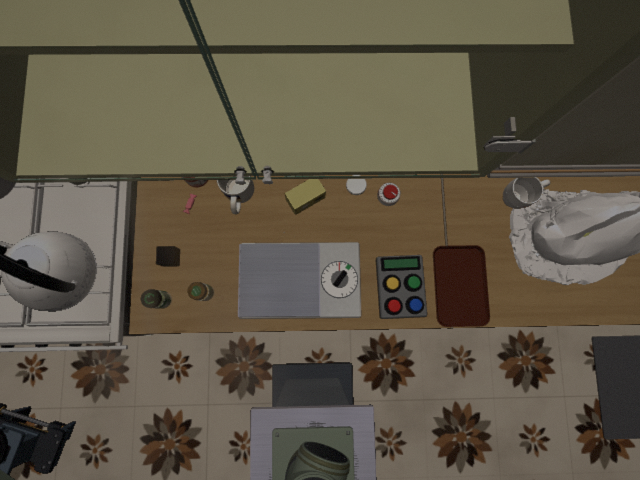

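The scene shows two jars, a single black carton behind them, the scale, keypad and tray. In the top view the jars are at about (152,298) and (200,291), and the carton is at (168,256). The dial is at (340,279). The keys are yellow (393,283), green (415,283), red (393,306) and blue (416,304), and the tray is around (461,286). Next I'll look closer for masks.

Create h.py:
```python
import cv2, numpy as np
from workcell import env
def cam(n):
    m=env.camera_model(n); return m,np.array(m["T"])
def ray(n,u,v):
    m,T=cam(n); d=T[:3,:3]@np.array([(u-m["cx"])/m["fx"],-(v-m["cy"])/m["fy"],-1.]); return T[:3,3],d/np.linalg.norm(d)
def onz(n,u,v,z):
    c,d=ray(n,u,v); return c+d*(z-c[2])/d[2]
def tri(a,b,n1="top",n2="scene"):
    c1,d1=ray(n1,*a); c2,d2=ray(n2,*b)
    t=np.linalg.lstsq(np.c_[d1,-d2],c2-c1,rcond=None)[0]
    p,q=c1+d1*t[0],c2+d2*t[1]; return (p+q)/2,np.linalg.norm(p-q)
def px(n,P):
    m,T=cam(n); q=T[:3,:3].T@(np.array(P,float)-T[:3,3]); return np.array([m["cx"]+m["fx"]*q[0]/-q[2], m["cy"]-m["fy"]*q[1]/-q[2]])
def blobs(img,lo,hi,roi,amin=8):
    """HSV blobs in roi (x0,y0,x1,y1): list of (area,cx,cy,minAreaRect)"""
    x0,y0,x1,y1=roi; h=cv2.cvtColor(img,cv2.COLOR_BGR2HSV)[y0:y1,x0:x1]
    m=cv2.inRange(h,lo,hi); out=[]
    for c in cv2.findContours(m,cv2.RETR_EXTERNAL,cv2.CHAIN_APPROX_NONE)[0]:
        f=np.zeros_like(m); cv2.drawContours(f,[c],-1,255,-1); M=cv2.moments(f,True)
        if M["m00"]>=amin:
            r=cv2.minAreaRect(c); out.append((M["m00"],round(M["m10"]/M["m00"]+x0,2),round(M["m01"]/M["m00"]+y0,2),((round(r[0][0]+x0,1),round(r[0][1]+y0,1)),tuple(np.round(r[1],1)),round(r[2],1))))
    return sorted(out,reverse=True)
```

Run:
```python
from h import *
t=cv2.imread("pics/top0.png"); s=cv2.imread("pics/scene0.png")
keys={"red":((0,150,90),(8,255,255)),"yellow":((18,140,90),(32,255,255)),"green":((55,100,50),(85,255,255)),"blue":((100,120,70),(125,255,255))}
for k,(lo,hi) in keys.items():
    a=blobs(t,lo,hi,(375,255,428,322)); b=blobs(s,lo,hi,(328,280,400,340))
    print(k,[x[:3] for x in a[:2]],[x[:3] for x in b[:2]])
    if a and b:
        i=[x for x in a if True]; 
        for A in a[:2]:
            for B in b[:2]: print("   ",np.round(tri(A[1:3],B[1:3])[0],1),round(tri(A[1:3],B[1:3])[1],1))
print("tray",blobs(t,(0,80,30),(12,255,120),(425,235,500,335))[:1],blobs(s,(0,80,30),(12,255,120),(360,305,460,400))[:1])
a=cv2.resize(t[235:325,130:230],None,fx=4,fy=4,interpolation=cv2.INTER_CUBIC)
b=cv2.resize(t[235:325,315:415][:, :100],None,fx=4,fy=4,interpolation=cv2.INTER_CUBIC)
c=cv2.resize(s[175:235,195:295],None,fx=4,fy=4,interpolation=cv2.INTER_CUBIC)
d=cv2.resize(s[235:295,290:390],None,fx=4,fy=4,interpolation=cv2.INTER_CUBIC)
cv2.imwrite("pics/m1.png",np.vstack([np.hstack([a,b]),np.hstack([c,d])]))
```

```text
red [(107.0, 393.81, 305.28)] [(110.0, 344.29, 312.09), (73.0, 395.68, 335.23)]
    [ 405.3 -214.6   54.5] 1.7
    [ 451.8 -286.4  -57. ] 132.3
yellow [(109.0, 392.2, 282.72)] [(115.0, 357.83, 298.92)]
    [ 463.4 -213.4   53.5] 1.5
green [(263.0, 400.37, 262.94), (115.0, 413.57, 281.7)] [(219.0, 376.5, 294.87), (120.0, 373.2, 310.35)]
    [ 515.7 -239.3   42.8] 1.7
    [ 514.9 -247.1  -26. ] 22.7
    [ 467.6 -260.6  114.6] 16.0
    [ 464.7 -268.9   53.3] 2.6
blue [(114.0, 415.48, 304.34)] [(123.0, 360.18, 324.18)]
    [ 406.7 -270.8   54. ] 1.7
tray [(4100.0, 460.86, 286.62, ((460.7, 285.5), (np.float64(82.7), np.float64(53.2)), 86.1))] [(3702.0, 409.27, 351.67, ((409.1, 350.5), (np.float64(54.3), np.float64(72.6)), 39.8))]
```

View pics/m1.png

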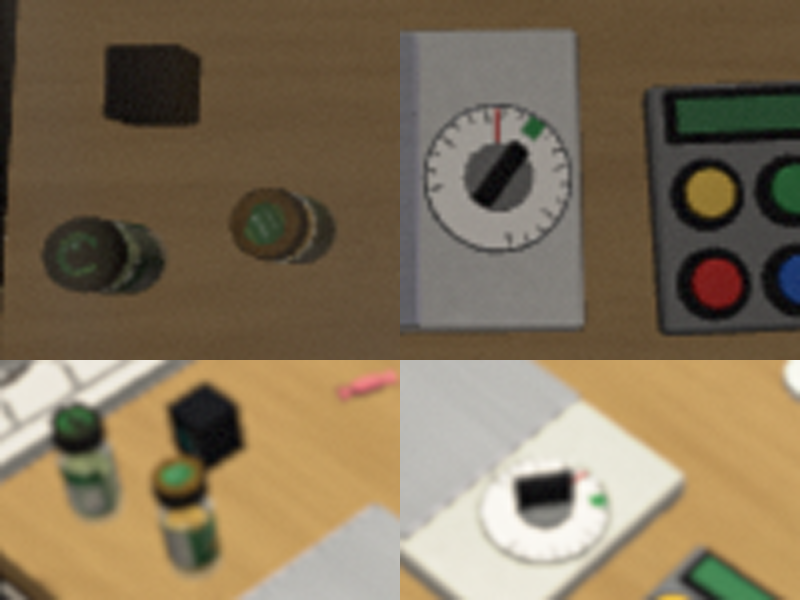

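The crops show the jars upright. The lid centres are at top (151.7,298.2) and (195.7,290.5), and at scene (214.5,191) and (240,203.7). The carton stands square to the axes. The bar and mark are turned clockwise by about 40°. I'll compute positions now and brighten the carton.

Run:
```python
from h import *
t=cv2.imread("pics/top0.png"); s=cv2.imread("pics/scene0.png")
for n,a,b in (("green",(151.7,298.2),(214.5,191)),("orange",(195.7,290.5),(240,203.7))):
    print(n,*[np.round(x,1) for x in tri(a,b)], np.round(onz("top",*a,105),1))
f=lambda im,r: cv2.resize(np.clip((im[r[1]:r[3],r[0]:r[2]].astype(float))*4,0,255).astype(np.uint8),None,fx=10,fy=10,interpolation=cv2.INTER_CUBIC)
cv2.imwrite("pics/m2.png",np.hstack([f(t,(150,240,190,275)),f(s,(232,175,262,210))]))
# dial
mk=blobs(t,(55,80,40),(90,255,255),(318,258,360,300),3)[0]; ms=blobs(s,(55,80,40),(90,255,255),(305,245,350,290),3)[0]
print("mark",mk[:3],ms[:3],np.round(tri(mk[1:3],ms[1:3])[0],1),np.round(onz("top",*mk[1:3],40),1))
g=cv2.cvtColor(t,cv2.COLOR_BGR2HSV)[240:325,318:362]
h=cv2.cvtColor(t,cv2.COLOR_BGR2HSV)
# scale white body: corners
m=cv2.inRange(h,(0,0,100),(180,60,255)); m[:235]=0;m[325:]=0;m[:,:232]=0;m[:,370:]=0
c=max(cv2.findContours(m,cv2.RETR_EXTERNAL,cv2.CHAIN_APPROX_NONE)[0],key=cv2.contourArea)
ap=cv2.approxPolyDP(c,4,True)[:,0]; print("body",ap.tolist())
for p in ap: print(np.round(onz("top",*p,36),1), np.round(onz("top",*p,46),1))
# bar black blob
print("bar",blobs(t,(0,0,0),(180,255,45),(325,262,356,298),5)[:2])
ring=blobs(t,(0,0,120),(180,40,255),(319,259,362,299),50)[:2]; print(ring)
print("tray c",np.round(onz("top",460.86,286.62,12),1),[np.round(tri((460.86,286.62),(409.27,351.67))[0],1)])
m=cv2.inRange(h,(0,80,30),(12,255,120)); m[:, :428]=0;m[:,495:]=0;m[:238]=0;m[332:]=0
c=max(cv2.findContours(m,cv2.RETR_EXTERNAL,cv2.CHAIN_APPROX_NONE)[0],key=cv2.contourArea)
for q in cv2.boxPoints(cv2.minAreaRect(c)): print("tray corner",np.round(onz("top",*q,12),1))
```

```text
green [432.6 385.5 104.2] 0.7 [432.9 385.  105. ]
orange [450.5 278.4 105.1] 2.1 [449.7 279.1 105. ]
mark (15.0, 348.0, 266.33) (5.0, 339.2, 269.6) [ 509.2 -100.7   42.8] [ 509.9 -101.3   40. ]
body [[358, 243], [239, 244], [240, 273], [241, 246], [248, 248], [243, 256], [258, 256], [254, 261], [261, 260], [263, 269], [285, 266], [299, 271], [256, 271], [248, 277], [261, 283], [245, 284], [249, 287], [241, 292], [239, 275], [238, 316], [285, 315], [288, 311], [280, 308], [288, 306], [292, 315], [359, 316]]
[ 572.5 -130.3   36. ] [ 570.9 -129.1   46. ]
[574.5 186.5  36. ] [572.9 184.9  46. ]
[497.3 182.9  36. ] [496.4 181.3  46. ]
[569.1 181.1  36. ] [567.5 179.5  46. ]
[563.4 162.6  36. ] [561.9 161.1  46. ]
[542.2 175.6  36. ] [540.9 174.   46. ]
[541.6 136.   36. ] [540.3 134.8  46. ]
[528.5 146.5  36. ] [527.3 145.2  46. ]
[530.8 128.   36. ] [529.6 126.9  46. ]
[506.9 122.7  36. ] [505.9 121.6  46. ]
[513.9  64.8  36. ] [512.8  64.2  46. ]
[500.1  28.   36. ] [499.1  27.7  46. ]
[501.9 141.   36. ] [500.9 139.8  46. ]
[486.5 161.8  36. ] [485.6 160.4  46. ]
[470.2 127.8  36. ] [4
[... 232 characters left out ...]
36. ] [386.5  64.8  46. ]
[396.6  57.6  36. ] [396.5  57.   46. ]
[404.6  78.3  36. ] [404.5  77.6  46. ]
[409.4  57.5  36. ] [409.2  57.   46. ]
[386.1  47.3  36. ] [386.2  46.8  46. ]
[ 380.4 -126.6   36. ] [ 380.5 -125.5   46. ]
bar [(94.0, 339.53, 278.46, ((339.7, 278.3), (np.float64(5.5), np.float64(17.0)), 35.5))]
[(659.0, 338.71, 280.24, ((339.0, 279.0), (np.float64(34.0), np.float64(34.0)), 90.0)), (339.0, 343.69, 272.34, ((339.5, 278.5), (np.float64(39.0), np.float64(39.0)), 90.0))]
tray c [ 453.1 -406.9   12. ] [array([ 452.7, -406.7,   11.4])]
tray corner [ 564.8 -333.7   12. ]
tray corner [ 572.7 -481.    12. ]
tray corner [ 350.3 -477.8   12. ]
tray corner [ 343.5 -335.1   12. ]
```

View pics/m2.png

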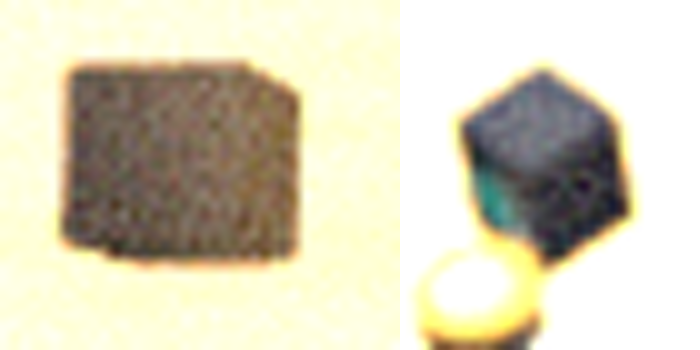

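The carton's top face is centred at about top px (165.6,255.5) and scene px (245.8,187). It is upright and nearly axis-aligned.

```bash
cat >> h.py <<'E'
def plan(x,y,z,yaw):
    s=env.state(); p=s["ee_pos"]; r,pi,w=s["ee_rot"]; c,sn=np.cos(np.radians(w)),np.sin(np.radians(w))
    d=np.array([x,y,z])-p; dy=(yaw-w+180)%360-180
    c2,s2=np.cos(np.radians(yaw)),np.sin(np.radians(yaw))
    print("rz",round(-dy,1)," before-turn dx %.1f dy %.1f dz %.1f"%(c*d[0]+sn*d[1],sn*d[0]-c*d[1],-d[2])," after-turn dx %.1f dy %.1f dz %.1f"%(c2*d[0]+s2*d[1],s2*d[0]-c2*d[1],-d[2]), "rpy",np.round(s["ee_rot"],1))
E
python3 - <<'E'
from h import *
t=cv2.imread("pics/top0.png")
print("carton",*tri((165.6,255.5),(245.8,187)),onz("top",165.6,255.5,56))
for q in ((156.6,246.6),(174.6,246.6),(156.6,264.5)): print(onz("top",*q,56))
c=onz("top",339.2,279,40); m=onz("top",348,266.33,40); d=m-c; print("dial",c,"mark ang cw",np.degrees(np.arctan2(-d[1],d[0])),np.hypot(*d[:2]))
print("bar",onz("top",339.53,278.46,77))
b=np.array([339.53,278.46]);u=np.array([np.sin(np.radians(35.5)),-np.cos(np.radians(35.5))])*8
e=onz("top",*(b+u),77)-onz("top",*(b-u),77); print("bar ang",np.degrees(np.arctan2(-e[1],e[0])),np.hypot(*e[:2]))
n=blobs(t,(0,90,80),(8,255,255),(325,255,355,285),2)+blobs(t,(172,90,80),(180,255,255),(325,255,355,285),2); print("needle",[ (x[0],np.round(onz("top",*x[1:3],42),1)) for x in n])
g=cv2.cvtColor(t,cv2.COLOR_BGR2GRAY)
for r in (250,300,310): print(r,g[r,312:326], t[r,312:326,2].astype(int)-t[r,312:326,0])
for v in (250,310): print("pan right edge",onz("top",319,v,46))
plan(478,-75,150,140.5)
E
```

```text
carton [544.4494427  372.46460255  54.26733676] 0.6075187064460719 [543.97240886 372.07807425  56.        ]
[567.6473713  396.23129266  56.        ]
[566.94525719 349.82065816  56.        ]
[520.91773578 394.15203543  56.        ]
dial [476.93884245 -77.2502521   40.        ] mark ang cw 36.13733780775405 40.84641521702572
bar [475.43234575 -75.71006887  77.        ]
bar ang 36.84894273648852 40.79382042893885
needle [(8.0, array([512.3, -77.5,  42. ]))]
250 [ 97  98  98  95  97  97 103 113 121 125 125 125 124 125] [-1 -2 -3 -3 -3 -2 -3 -1  6  7  5  6  8  6]
300 [ 99  96  96  98  95  96  97 113 123 121 124 121 123 122] [-4 -2 -2 -4 -4 -2 -4 -4  5  7  7  7  7  7]
310 [ 95  96  94  95  95  93  96 112 120 123 123 125 126 124] [-3 -3 -4 -5 -4 -5 -4 -4  3  7  6  7  7  6]
pan right edge [553.73429578 -25.4932863   46.        ]
pan right edge [397.57865497 -22.7230579   46.        ]
rz 21.6  before-turn dx -477.9 dy -498.8 dz 33.5  after-turn dx -627.8 dy -288.1 dz 33.5 rpy [-179.9   -0.   162.1]
```

Units first: shifts go in shares of 50 mm and turns go in units of 5 degrees. So 6.2 degrees is 1.24.

```bash
echo '[0,0,0,0,0,1.24,0,0,0,0,0,1.24,0,0,0,0,0,1.24,0,0,0,0,0,0]' | python3 drive.py 60; python3 -c "
from h import *
plan(476.5,-76.3,150,143.5)"
```

```text
time_s: 0.5
ee_pos: [176.9, 546.8, 183.8]
ee_rot: [-180.0, 0.0, 143.5]
force: [0.3, 0.5, 0.3]
gripper_width: 62.0
gripper_force: 0.0
rz -0.0  before-turn dx -611.6 dy -322.6 dz 33.8  after-turn dx -611.5 dy -322.7 dz 33.8 rpy [-180.     0.   143.5]
```

In the tool's units: -38 mm is -0.76, -20 mm is -0.4.

```bash
echo '[-0.76,-0.4,0,0,0,0,-0.76,-0.4,0,0,0,0,-0.76,-0.4,0,0,0,0,-0.76,-0.4,0,0,0,0,-0.76,-0.4,0,0,0,0,-0.76,-0.4,0,0,0,0,-0.76,-0.4,0,0,0,0,-0.76,-0.4,0,0,0,0]' | python3 drive.py >/dev/null;  echo '[-0.76,-0.4,0,0,0,0,-0.76,-0.4,0,0,0,0,-0.76,-0.4,0,0,0,0,-0.76,-0.4,0,0,0,0,-0.76,-0.4,0,0,0,0,-0.76,-0.4,0,0,0,0,-0.76,-0.4,0,0,0,0,0,0,0,0,0,0]' | python3 drive.py; python3 -c "
from h import *
plan(476.5,-76.3,52,143.5)"
```

```text
time_s: 2.1
ee_pos: [458.4, -37.1, 184.0]
ee_rot: [-180.0, 0.1, 143.3]
force: [-0.2, 1.0, -0.4]
gripper_width: 60.0
gripper_force: 0.0
rz -0.2  before-turn dx -37.9 dy -20.6 dz 132.0  after-turn dx -37.9 dy -20.7 dz 132.0 rpy [-1.800e+02  1.000e-01  1.433e+02]
```

```bash
echo '[-0.76,-0.412,0,0,0,0,0,0,0.8,0,0,0,0,0,0.8,0,0,0,0,0,0.6,0,0,0,0,0,0.4,0,0,0,0,0,0,0,0,0]' | python3 drive.py 40; echo '[0,0,0,0,0,0,0,0,0,0,0,0,0,0,0,0,0,0,0,0,0,0,0,0,0,0,0,0,0,0,0,0,0,0,0,0]' | python3 drive.py 0 15
```

```text
time_s: 2.7
ee_pos: [471.8, -71.1, 51.7]
ee_rot: [-179.8, -0.4, 143.6]
force: [-0.0, -0.1, -0.9]
gripper_width: 40.2
gripper_force: 0.0
time_s: 3.3
ee_pos: [474.9, -72.4, 54.5]
ee_rot: [180.0, 0.0, 143.5]
force: [0.3, -0.4, -0.4]
gripper_width: 0.2
gripper_force: 0.0
```

Run:
```python
from h import *
t=env.grab_frame("top"); s=env.grab_frame("scene"); print(env.state()["gripper_width"],env.state()["gripper_force"])
a=cv2.resize(t[225:315,290:390],None,fx=4,fy=4,interpolation=cv2.INTER_CUBIC)
c=cv2.resize(s[205:295,280:380],None,fx=4,fy=4,interpolation=cv2.INTER_CUBIC)
cv2.imwrite("pics/m3.png",np.hstack([a,c]))
```

```text
0.3489810782561569 0.0
```

View pics/m3.png

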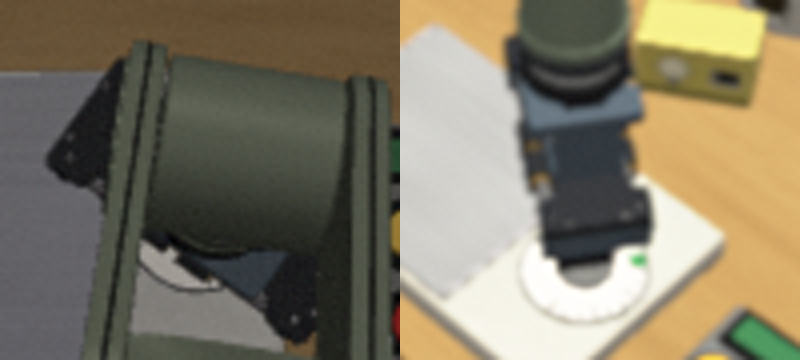

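Run:
```python
from h import *
print(tri((339.53,278.46),(326.2,267.5)))
for P in ((475,-72.4,54.5),(476.5,-76.3,47),(476.5,-76.3,77),(476.5,-76.3,40)): print(P,px("scene",P),(px("scene",P)-[280,205])*4+[400,0])
print(env.state()["ee_pos"],env.state()["force"],env.state()["qpos"])
```

```text
(array([476.82109864, -76.86013613,  62.81558774]), np.float64(0.6913454649467684))
(475, -72.4, 54.5) [324.59882799 268.74828563] [578.39531197 254.99314251]
(476.5, -76.3, 47) [325.93123344 270.68181454] [583.72493375 262.72725817]
(476.5, -76.3, 77) [325.8171934  264.56255241] [583.26877361 238.25020964]
(476.5, -76.3, 40) [325.95728222 272.07956339] [583.82912888 268.31825357]
[474.80019092 -72.37940541  54.35002511] [0.34399099 0.74549621 0.17270559] [-1.00434026e+01  1.72371088e+01  1.12472897e+02  6.54728188e-03
  5.02762001e+01 -6.35264745e+01]
```

The crop shows the gripper over the dial, hiding the bar. The green mark hasn't moved, at scene (339.5,269.8), and the fingers report shut. I'll zoom in to see whether the bar is between the pads.

```bash
echo '[0,0,0,0,0,0]' | python3 drive.py - 30
python3 - <<'E'
from h import *
def z(): 
    s=env.grab_frame("scene"); return cv2.resize(np.clip(s[225:285,300:350].astype(float)*2.0,0,255).astype(np.uint8),None,fx=8,fy=8,interpolation=cv2.INTER_CUBIC)
cv2.imwrite("pics/m4.png",z())
E
```

```text
time_s: 3.5
ee_pos: [474.7, -72.4, 54.2]
ee_rot: [180.0, -0.0, 143.5]
force: [0.1, 0.3, 0.4]
gripper_width: 0.5
gripper_force: 0.0
```

View pics/m4.png

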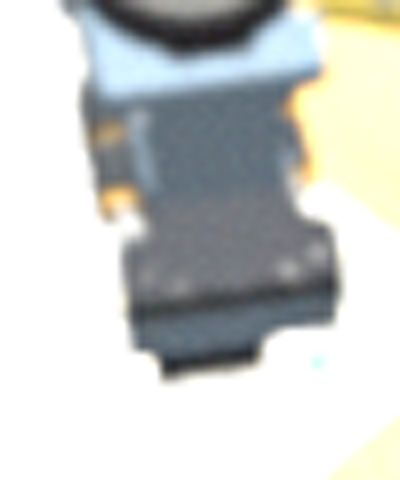

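The near finger's tip hides the bar at crop (212,370), so the picture doesn't settle it. A small turn will show whether the knob follows.

In the tool's units: -4 degrees is -0.8.

```bash
echo '[0,0,0,0,0,-0.8,0,0,0,0,0,-0.8,0,0,0,0,0,0]' | python3 drive.py
python3 - <<'E'
from h import *
s=env.grab_frame("scene"); b=blobs(s,(55,80,40),(90,255,255),(305,245,350,290),2); print([x[:3] for x in b],env.state()["torque"],env.state()["force"])
for x in b: m=onz("scene",*x[1:3],40)-np.array([476.7,-76.8,40]); print(np.degrees(np.arctan2(-m[1],m[0])),np.hypot(*m[:2]))
E
```

```text
time_s: 3.85
ee_pos: [474.7, -72.4, 54.2]
ee_rot: [180.0, -0.0, 151.5]
force: [-0.2, 0.1, 0.6]
gripper_width: 0.4
gripper_force: 0.0
[(5.0, 339.2, 269.6)] [ 0.02215397 -0.00424523  0.01674448] [-0.18625663 -0.59237989  0.16240489]
33.5503178342402 40.20797825856577
```

Run:
```python
from h import *
t=env.grab_frame("top"); s=env.grab_frame("scene")
for P in ((474.7,-72.4,54),(474.7,-72.4,77),(474.7,-72.4,133),(476.5,-76.3,77)): print(P,px("top",P),(px("top",P)-[310,250])*10, px("scene",P),(px("scene",P)-[300,225])*8+[400,0])
print(onz("top",338.7,290.5,54),onz("top",338.7,290.5,77))
a=np.clip(cv2.resize(t[250:310,310:350],None,fx=10,fy=10,interpolation=cv2.INTER_CUBIC).astype(float)*2.5,0,255)
b=np.clip(cv2.resize(s[225:300,300:350],None,fx=8,fy=8,interpolation=cv2.INTER_CUBIC).astype(float)*1.2,0,255)
cv2.imwrite("pics/m5.png",np.hstack([a,b]).astype(np.uint8))
```

```text
(474.7, -72.4, 54) [337.69399375 279.47200123] [276.93993749 294.72001231] [324.53124229 268.90899218] [596.24993831 351.27193746]
(474.7, -72.4, 77) [338.23541319 278.77044202] [282.35413195 287.7044202 ] [324.42515555 264.1970271 ] [595.40124437 313.5762168 ]
(474.7, -72.4, 133) [339.65155326 276.93543939] [296.51553256 269.35439395] [324.15459831 252.1799152 ] [593.23678648 217.43932156]
(476.5, -76.3, 77) [339.75117792 278.0354301 ] [297.51177925 280.35430098] [325.8171934  264.56255241] [606.53754722 316.50041928]
[446.24708144 -74.28829836  54.        ] [445.07268401 -72.82957724  77.        ]
```

View pics/m5.png

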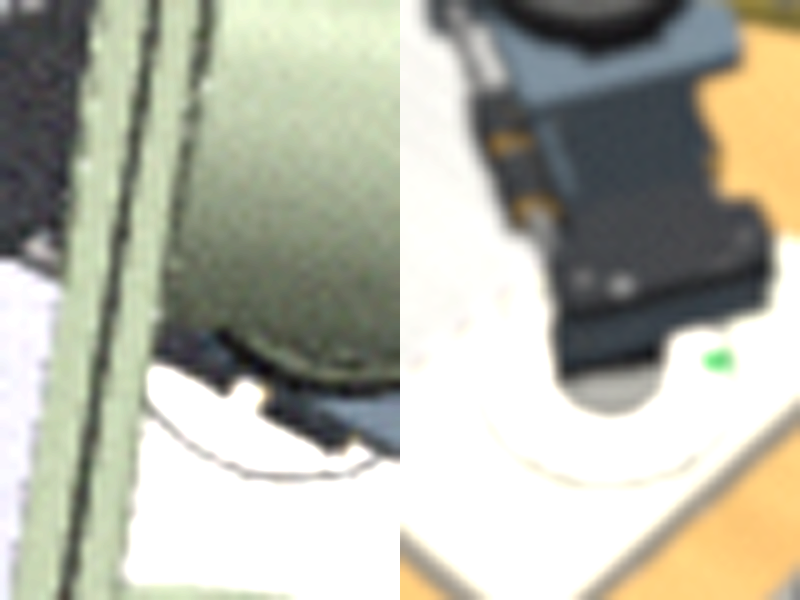

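The black block at scene px (320-333, 269-271) is the bar itself. The gripper body hides the fingers, and the knob didn't follow. I'll check the reported TCP against the first pictures, where the fingers were in view.

Run:
```python
from h import *
s=cv2.imread("pics/scene0.png"); t=cv2.imread("pics/top0.png")
P=np.array([176.8,546.6,183.5]); w=np.radians(162.08); y=np.array([np.sin(w),-np.cos(w),0])
for k,n in (("tcp",P),("f1",P+y*46),("f2",P-y*46)): print(k,px("scene",n),px("top",n))
a=cv2.resize(np.clip(s[110:210,60:140].astype(float)*2,0,255).astype(np.uint8),None,fx=5,fy=5,interpolation=cv2.INTER_CUBIC)
b=cv2.resize(np.clip(t[390:480,0:80].astype(float)*3,0,255).astype(np.uint8),(400,500),interpolation=cv2.INTER_CUBIC)
for im,n,o,f in ((a,"scene",(60,110),(5,5)),(b,"top",(0,390),(5,500/90))):
    for q in (P,P+y*46,P-y*46):
        u=(px(n,q)-o)*f; cv2.circle(im,(int(u[0]),int(u[1])),3,(0,0,255),-1)
cv2.imwrite("pics/m6.png",np.hstack([a,b]))
```

```text
tcp [109.05585302 189.59601093] [ 57.02802733 418.4356446 ]
f1 [106.04696006 180.67648508] [ 36.94755356 411.99329793]
f2 [112.18278912 198.86546243] [ 77.16579914 424.896374  ]
```

View pics/m6.png

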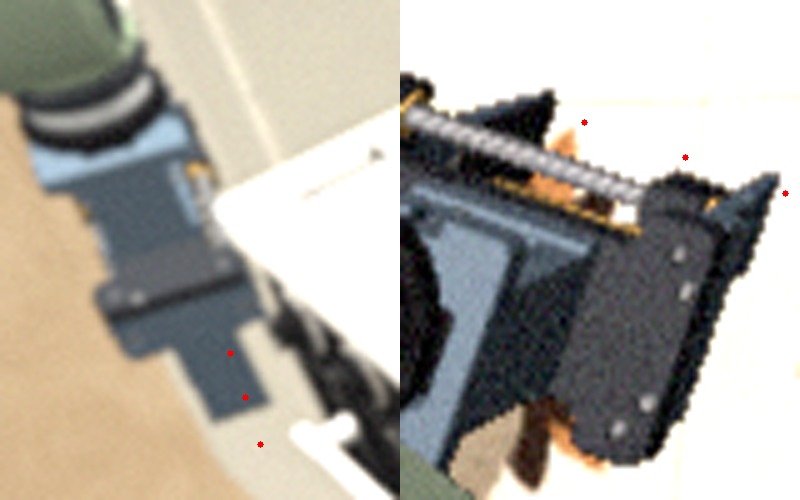

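```bash
python3 - <<'E'
from h import *
print(tri((75.6,421.5),(108,192.4)))
P=np.array([176.8,546.6,183.5]); w=np.radians(162.08); y=np.array([np.sin(w),-np.cos(w),0]); print(P-y*46, P+y*46)
for z in (183.5,200,210): print(z,onz("top",75.6,421.5,z),onz("top",30.6,407.1,z),onz("scene",108,192.4,z))
E
echo '[0,0,-0.8,0,0,0,0,0,-0.8,0,0,0,0,0,-0.8,0,0,0,0.8,0.4,0,0,0,0,0.8,0.4,0,0,0,0,0,0,0,0,0,0]' | python3 drive.py
python3 - <<'E'
from h import *
s=env.grab_frame("scene"); t=env.grab_frame("top"); p=env.state()["ee_pos"]; print(p,px("scene",p),px("top",p))
u=px("scene",p).astype(int); v=px("top",p).astype(int)
c=[np.clip(im[q[1]-30:q[1]+30,q[0]-25:q[0]+25].astype(float)*g,0,255) for im,q,g in ((s,u,1.5),(t,v,2.5))]
cv2.imwrite("pics/m7.png",cv2.resize(np.hstack(c).astype(np.uint8),None,fx=8,fy=8,interpolation=cv2.INTER_CUBIC)); print(u,v)
E
```

```text
(array([167.48446221, 501.35018836, 205.66756685]), np.float64(16.63316855085412))
[162.64631666 502.83159532 183.5       ] [190.95368334 590.36840468 183.5       ]
183.5 [169.63690566 506.67292743 183.5       ] [201.30333904 604.76976812 183.5       ] [168.33191013 537.62172273 183.5       ]
200 [173.26307051 498.23999003 200.        ] [204.40540054 594.71325402 200.        ] [163.77363592 517.02761413 200.        ]
210 [175.46074618 493.12911887 210.        ] [206.28543781 588.61839699 210.        ] [161.01104549 504.54633619 210.        ]
time_s: 4.6
ee_pos: [420.3, 3.7, 174.4]
ee_rot: [180.0, -0.1, 151.6]
force: [2.2, -0.1, -0.1]
gripper_width: 0.5
gripper_force: 0.0
[423.44836538   1.35695287 174.52171333] [291.97227563 239.22562375] [309.27891095 298.30965679]
[291 239] [309 298]
```

View pics/m7.png

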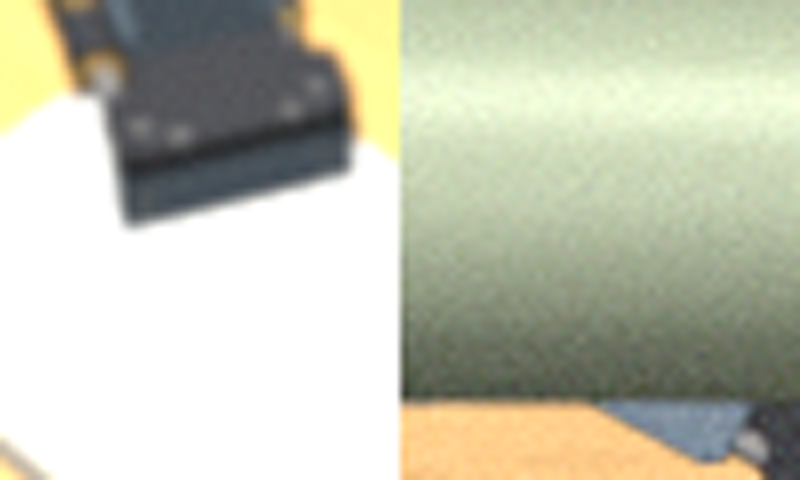

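The shut fingers stay hidden behind the gripper body, at crop y above 200, where the reported TCP projects to (208,242). So the real tips stand some 25 mm short of the reported TCP, or are displaced from it. I'll turn the gripper side-on over the bright pan to measure this.

Units first: shifts go in shares of 50 mm and turns go in units of 5 degrees. So -10 mm is -0.2, 8 degrees is 1.6.

```bash
echo '[0,0,-0.2,0,0,1.6,0,0,0,0,0,1.6,0,0,0,0,0,1.6,0,0,0,0,0,1.6,0,0,0,0,0,1.6,0,0,0,0,0,1.6,0,0,0,0,0,1.6,0,0,0,0,0,1.6]' | python3 drive.py 60 >/dev/null; echo '[0,0,0,0,0,1.6,0,0,0,0,0,1.6,0,0,0,0,0,1.6,0,0,0,0,0,1.6,0,0,0,0,0,1.6,0,0,0,0,0,0.4,0,0,0,0,0,0,0,0,0,0,0,0]' | python3 drive.py
python3 - <<'E'
from h import *
s=env.grab_frame("scene"); p=env.state()["ee_pos"]; print(p,px("scene",p),px("scene",p+[0,0,25]))
u=px("scene",p).astype(int)
c=np.clip(s[u[1]-40:u[1]+20,u[0]-40:u[0]+40].astype(float)*1.5,0,255).astype(np.uint8)
c=cv2.resize(c,None,fx=8,fy=8,interpolation=cv2.INTER_CUBIC); q=(px("scene",p)-u+[40,40])*8; cv2.circle(c,(int(q[0]),int(q[1])),3,(0,0,255),-1)
cv2.imwrite("pics/m8.png",c); print(u)
E
```

```text
time_s: 6.3
ee_pos: [424.1, 0.3, 184.1]
ee_rot: [180.0, 0.0, 45.5]
force: [0.2, -0.9, 0.6]
gripper_width: 59.9
gripper_force: 0.0
[423.96048769   0.46942094 184.09129634] [292.09062856 237.03764379] [291.4595416  231.03019693]
[292 237]
```

View pics/m8.png

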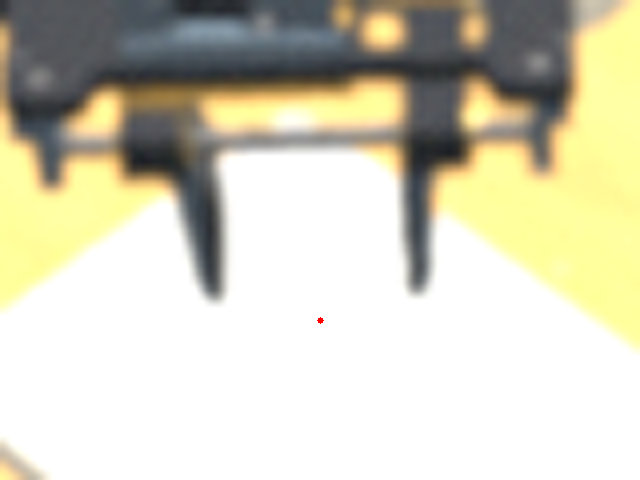

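Side-on, the tips are at crop (215,297) and (418,290), clearly above the reported TCP at (320,320). A gentle touch on the fixed scale body, 36 mm high, will give the exact offset.

In the tool's units: 8.2 degrees is 1.64.

```bash
echo '[0,0,0,0,0,1.64,0,0,0,0,0,1.64,0,0,0,0,0,1.64,0,0,0,0,0,1.64,0,0,0,0,0,1.64,0,0,0,0,0,0]' | python3 drive.py 0 >/dev/null; echo '[0,0,0,0,0,1.64,0,0,0,0,0,1.64,0,0,0,0,0,1.64,0,0,0,0,0,1.64,0,0,0,0,0,1.64,0,0,0,0,0,0]' | python3 drive.py;  python3 -c "
from h import *
plan(398,-76,40,-36.5)"
```

```text
time_s: 7.55
ee_pos: [423.7, 0.9, 184.2]
ee_rot: [-180.0, -0.0, -36.3]
force: [-0.4, -0.3, 0.3]
gripper_width: 0.3
gripper_force: 0.0
rz 0.2  before-turn dx 24.9 dy 77.1 dz 144.2  after-turn dx 25.1 dy 77.1 dz 144.2 rpy [-180.    -0.   -36.3]
```

```bash
echo '[0.25,0.77,0,0,0,0,0.25,0.77,0,0,0,0,0,0,0.8,0,0,0,0,0,0.8,0,0,0,0,0,0.8,0,0,0,0,0,0.48,0,0,0,0,0,0,0,0,0,0,0,0,0,0,0]' | python3 drive.py ; for i in 1 2 3 4; do echo '[0,0,0.04,0,0,0,0,0,0.04,0,0,0,0,0,0,0,0,0]' | python3 drive.py | grep -E 'pos|force:'; done
```

```text
time_s: 8.35
ee_pos: [398.3, -75.9, 40.6]
ee_rot: [-180.0, -0.0, -36.4]
force: [1.1, -0.4, 0.0]
gripper_width: 0.5
gripper_force: 0.0
ee_pos: [398.4, -75.9, 36.9]
force: [0.0, 0.3, 0.2]
gripper_force: 0.0
ee_pos: [397.6, -75.7, 32.1]
force: [-0.4, -1.0, 0.3]
gripper_force: 0.0
ee_pos: [397.6, -75.7, 27.9]
force: [-0.1, 0.1, -0.0]
gripper_force: 0.0
ee_pos: [397.6, -75.7, 23.9]
force: [-0.3, -0.9, 0.1]
gripper_force: 0.0
```

The reported TCP is already 12 mm below the surface with no contact, so the fingers really are short. I'll continue.

In the tool's units: 2 mm is 0.04.

```bash
echo '[0,0,0.04,0,0,0,0,0,0.04,0,0,0,0,0,0,0,0,0]' | python3 drive.py | grep -E 'pos|^force:'; echo '[0,0,0.04,0,0,0,0,0,0,0,0,0]' | python3 drive.py | grep -E 'pos|^force:';echo '[0,0,0.04,0,0,0,0,0,0,0,0,0]' | python3 drive.py | grep -E 'pos|^force:'; echo '[0,0,0.03,0,0,0,0,0,0,0,0,0]' | python3 drive.py | grep -E 'pos|^force:'
```

```text
ee_pos: [397.6, -75.7, 20.0]
force: [-0.1, 0.6, -0.7]
ee_pos: [397.7, -75.7, 18.0]
force: [-0.8, 0.5, -0.6]
ee_pos: [397.7, -75.7, 16.1]
force: [-0.4, -0.6, -0.5]
ee_pos: [397.7, -75.7, 14.6]
force: [0.1, -0.9, 0.6]
```

In the tool's units: 1.5 mm is 0.03.

```bash
echo '[0,0,0.03,0,0,0,0,0,0,0,0,0]' | python3 drive.py | grep -E 'pos|^force:'; echo '[0,0,0.03,0,0,0,0,0,0,0,0,0]' | python3 drive.py | grep -E 'pos|^force:'
```

```text
ee_pos: [397.7, -75.7, 13.1]
force: [0.3, -0.3, -0.6]
ee_pos: [397.7, -75.7, 11.6]
force: [-0.4, -0.3, 0.3]
```

```bash
for i in 1; do echo '[0,0,0.03,0,0,0,0,0,0,0,0,0]' | python3 drive.py | grep -E 'pos|^force:'; done; echo '[0,0,0.03,0,0,0,0,0,0,0,0,0]' | python3 drive.py | grep -E 'pos|^force:';echo '[0,0,0.03,0,0,0,0,0,0,0,0,0]' | python3 drive.py | grep -E 'pos|^force:'
```

```text
ee_pos: [397.7, -75.7, 10.1]
force: [-0.9, 0.6, -0.3]
ee_pos: [397.7, -75.7, 8.6]
force: [0.3, -0.6, 1.2]
ee_pos: [397.7, -75.7, 7.1]
force: [0.6, 0.0, 0.3]
```

In the tool's units: 1.5 mm is 0.03.

```bash
echo '[0,0,0.03,0,0,0,0,0,0,0,0,0]' | python3 drive.py | grep -E 'pos|^force:'; echo '[0,0,0.03,0,0,0,0,0,0,0,0,0]' | python3 drive.py | grep -E 'pos|^force:';echo '[0,0,0.03,0,0,0,0,0,0,0,0,0]' | python3 drive.py | grep -E 'pos|^force:'
```

```text
ee_pos: [397.9, -75.8, 6.6]
force: [-2.0, -0.4, 10.8]
ee_pos: [398.0, -75.8, 6.5]
force: [-6.1, 0.7, 28.1]
ee_pos: [398.0, -75.8, 6.4]
force: [-10.5, 2.2, 45.7]
```

Contact comes at reported z of about 6.7 on the 36 mm surface. So the real tips are about 29 mm above the reported TCP, and every height must include that. I'll back off and check sideways with the side-on picture's tip pixels.

In the tool's units: -30 mm is -0.6, -20 mm is -0.4.

```bash
echo '[0,0,-0.08,0,0,0,0,0,-0.4,0,0,0,0,0,-0.6,0,0,0,0,0,-0.6,0,0,0,0,0,0,0,0,0]' | python3 drive.py | grep -E 'pos|^force:'
python3 - <<'E'
from h import *
P=np.array([424,0.47,184.1+29.3]); w=np.radians(45.5); x=np.array([np.cos(w),np.sin(w),0])
u=np.array([292,237])
for k in (-16,-8,0): print(k,(px("scene",P+k*x)-u+[40,40])*8)
for k in (-16,-8,0): 
    q=onz("scene",292-40+317/8,237-40+293/8,213.4)-k*x; print("tip mid on z plane -> centre",np.round(q,1))
# pic0 tips in both views
for z in (183.5+29.3-3,183.5+29.3): print(onz("top",75.6,421.5,z),onz("top",30.6,407.1,z),(onz("top",75.6,421.5,z)+onz("top",30.6,407.1,z))/2)
plan(476.6,-76.5,52-29,-36.5)
E
```

```text
ee_pos: [400.9, -76.4, 90.0]
force: [0.5, -0.3, -1.1]
-16 [314.16363177 299.30748146]
-8 [314.52012854 281.44806103]
0 [314.8735697  263.74171746]
tip mid on z plane -> centre [426.6   1.8 213.4]
tip mid on z plane -> centre [421.   -3.9 213.4]
tip mid on z plane -> centre [415.4  -9.6 213.4]
[175.41679267 493.2313363  209.8       ] [206.24783706 588.74029413 209.8       ] [190.83231486 540.98581521 209.8       ]
[176.07609537 491.69807495 212.8       ] [206.81184824 586.91183702 212.8       ] [191.4439718  539.30495598 212.8       ]
rz -0.0  before-turn dx 60.9 dy -45.0 dz 67.0  after-turn dx 60.9 dy -45.0 dz 67.0 rpy [-179.8   -0.4  -36.5]
```

Laterally the tips agree within about 3 mm in both views, so it's a pure height offset of 29 mm: real tip z = reported z + 29. Now grip the knob at reported z of about 23.

```bash
echo '[0.6,-0.44,0,0,0,0,0.6,-0.44,0,0,0,0,0,0,0,0,0,0,0,0,0.4,0,0,0,0,0,0.4,0,0,0,0,0,0.34,0,0,0,0,0,0.16,0,0,0,0,0,0,0,0,0]' | python3 drive.py 40; echo '[0,0,0,0,0,0,0,0,0,0,0,0,0,0,0,0,0,0,0,0,0,0,0,0,0,0,0,0,0,0,0,0,0,0,0,0]' | python3 drive.py 0 15
```

```text
time_s: 13.35
ee_pos: [470.6, -75.9, 20.3]
ee_rot: [179.9, 0.2, -36.5]
force: [0.3, -0.2, -0.7]
gripper_width: 39.9
gripper_force: 0.0
time_s: 13.95
ee_pos: [474.5, -74.0, 22.5]
ee_rot: [-179.7, -0.1, -36.7]
force: [3.7, 9.3, -0.7]
gripper_width: 13.8
gripper_force: 15.0
```

```bash
echo '[0,0,0,0,0,-1.2,0,0,0,0,0,-1.2,0,0,0,0,0,-1.2,0,0,0,0,0,-1.2,0,0,0,0,0,-1.2,0,0,0,0,0,-1.2,0,0,0,0,0,0,0,0,0,0,0,0]' | python3 drive.py; echo '[0,0,0,0,0,0,0,0,0,0,0,0,0,0,0,0,0,0]' | python3 drive.py 40;  echo '[0,0,-0.4,0,0,0,0,0,-0.8,0,0,0,0,0,-0.8,0,0,0,-0.8,0.4,0,0,0,0,-0.8,0.4,0,0,0,0,-0.8,0.4,0,0,0,0,-0.8,0.4,0,0,0,0,0,0,0,0,0,0]' | python3 drive.py | head -2
python3 - <<'E'
from h import *
env.state()
t=env.grab_frame("top"); s=env.grab_frame("scene"); cv2.imwrite("pics/top1.png",t); cv2.imwrite("pics/scene1.png",s)
for n,im,roi in (("top",t,(315,255,362,302)),("scene",s,(300,245,350,295))):
    for x in blobs(im,(55,80,40),(90,255,255),roi,2)[:3]:
        m=onz(n,*x[1:3],40)-np.array([476.7,-76.8,40]); print(n,x[:3],"cw deg",np.degrees(np.arctan2(-m[1],m[0])),np.hypot(*m[:2]))
    for lo,hi in (((0,90,80),(8,255,255)),((172,90,80),(180,255,255))):
        for x in blobs(im,lo,hi,roi,2)[:3]: m=onz(n,*x[1:3],42)-np.array([476.7,-76.8,42]); print("needle",x[:3],np.degrees(np.arctan2(-m[1],m[0])),np.hypot(*m[:2]))
E
```

```text
time_s: 14.75
ee_pos: [473.9, -75.9, 22.5]
ee_rot: [-180.0, -0.2, -0.7]
force: [3.1, 3.3, 1.1]
gripper_width: 14.1
gripper_force: 15.0
time_s: 15.05
ee_pos: [471.4, -76.3, 21.5]
ee_rot: [180.0, 0.1, -0.5]
force: [-0.4, -0.3, -0.3]
gripper_width: 35.4
gripper_force: 0.0
time_s: 15.85
ee_pos: [306.1, -155.1, 121.2]
needle (6.0, 339.0, 265.5) 1.1266832934098507 35.595921415056736
```

Run:
```python
import cv2, numpy as np
t=cv2.imread("pics/top1.png").astype(int)
print("G-R"); print((t[260:275,332:348,1]-t[260:275,332:348,2]))
s=cv2.imread("pics/scene1.png").astype(int); d=s[255:285,305:350,1]-s[255:285,305:350,2]; i=np.unravel_index(np.argmax(d),d.shape); print(i,d.max())
```

```text
G-R
[[ -3  -2  -2  -2  -3  -2  -2  -3  -4  -4  -2  -3  -4  -3  -3  -3]
 [ -2  -2   0  -2  -1   9   8   6  11  11   0  -3  -2  -1  -3  -2]
 [ -1  -1  -2  -5  -4  26  19 -14  34  23  -2  -4  -2  -1  -2  -3]
 [ -3  -5  -3  -4  -5  28  10 -67  21  25  -2  -5  -5  -6  -3  -3]
 [ -4  -5  -5  -3  -3  27  12 -73  21  26  -1  -4  -4  -6  -4  -4]
 [ -6  -5  -6  -5  -3  28  12 -73  21  23  -3  -6  -5  -6  -4  -4]
 [ -5  -4  -4  -5  -4  21   0 -65  14  12  -3  -4  -5  -6  -4  -5]
 [ -5  -5  -3  -3  -5  -3 -24 -63  -9  -3  -6  -5  -5  -5  -6  -5]
 [ -5  -4  -5  -4  -5  -5 -25 -59 -11  -5  -6  -4  -6  -6  -4  -5]
 [ -5  -4  -4  -5  -5  -4  -7 -23  -4  -4  -3  -5  -6  -4  -4  -4]
 [ -6  -6  -5  -5  -5  -1   0  -3  -4  -2  -2  -5  -6  -6  -5  -4]
 [ -4  -4  -4  -3  -4  -2   1  -2  -4  -4  -2  -3  -5  -4  -5  -7]
 [ -4  -4  -3   0  -1  -1  -1  -2   1  -4  -2  -2  -3  -4  -6  -5]
 [ -5  -4  -3  -2  -2   1  -4   2  -1  -2  -2   0  -1  -2  -6  -4]
 [ -2  -1  -1  -1  -2   0   0  -3  -4  -2  -2  -1  -2  -2  -3  -5]]
(np.int64(9), np.int64(31)) 23
```

The green mark now lies symmetrically under the needle: green in columns 337-338 and 340-341, needle at 339. The tare is set. Next I check whether the carton has moved, and move towards it.

```bash
cat >> h.py <<'E'
def dark(im,roi,th=45):
    x0,y0,x1,y1=roi; g=im[y0:y1,x0:x1].max(2); m=((g<th)*255).astype(np.uint8)
    return [(cv2.contourArea(c),tuple(np.add(cv2.boundingRect(c),(x0,y0,0,0)))) for c in cv2.findContours(m,cv2.RETR_EXTERNAL,cv2.CHAIN_APPROX_NONE)[0] if cv2.contourArea(c)>60]
E
python3 - <<'E'
from h import *
for f in ("top0","top1"): print(f,[(a,[int(v) for v in b]) for a,b in dark(cv2.imread(f"pics/{f}.png"),(137,232,236,320))])
E
echo '[0,0,-0.3,0,0,-1.6,0,0,-0.3,0,0,-1.6,0,0,-0.3,0,0,-1.6,0,0,-0.3,0,0,-1.6,0,0,0,0,0,-1.6,0,0,0,0,0,-1.6,0,0,0,0,0,0]' | python3 drive.py >/dev/null
echo '[0,0,0,0,0,-1.6,0,0,0,0,0,-1.6,0,0,0,0,0,-1.6,0,0,0,0,0,-1.6,0,0,0,0,0,-1.6,0,0,0,0,0,-0.4,0,0,0,0,0,0]' | python3 drive.py
python3 -c "
from h import *
plan(476,150,180,90)"
```

```text
top0 [(91.0, [151, 290, 11, 18]), (384.5, [156, 247, 24, 19])]
top1 [(82.5, [151, 290, 11, 17]), (382.5, [156, 247, 24, 19])]
time_s: 17.35
ee_pos: [312.1, -154.4, 181.6]
ee_rot: [-180.0, -0.0, 89.4]
force: [0.2, 0.4, -0.6]
gripper_width: 39.8
gripper_force: 0.0
rz -0.6  before-turn dx 306.2 dy 160.5 dz 1.6  after-turn dx 304.4 dy 163.9 dz 1.6 rpy [-180.    -0.    89.4]
```

```bash
echo '[0.8,0.36,0,0,0,-0.12,0.8,0.36,0,0,0,0,0.8,0.36,0,0,0,0,0.8,0.36,0,0,0,0,0.8,0.36,0,0,0,0,0.8,0.36,0,0,0,0,0.8,0.36,0,0,0,0,0,0,0,0,0,0]' | python3 drive.py 91 >/dev/null
echo '[0.8,0.36,0,0,0,0,0.8,0.36,0,0,0,0,0.8,0.36,0,0,0,0,0.8,0.36,0,0,0,0,0.8,0.36,0,0,0,0,0.8,0.36,0,0,0,0,0,0,0,0,0,0,0,0,0,0,0,0]' | python3 drive.py 
python3 -c "
from h import *
plan(544.3,372.3,-1,90)"
```

```text
time_s: 18.95
ee_pos: [545.0, 365.3, 180.6]
ee_rot: [-179.9, 0.1, 90.0]
force: [-0.1, 0.2, -0.8]
gripper_width: 91.0
gripper_force: 0.0
rz 0.0  before-turn dx 7.0 dy -0.6 dz 181.6  after-turn dx 7.0 dy -0.7 dz 181.6 rpy [-1.799e+02  1.000e-01  9.000e+01]
```

In the tool's units: 40 mm is 0.8, 30 mm is 0.6.

```bash
echo '[0.14,-0.012,0.6,0,0,0,0,0,0.8,0,0,0,0,0,0.8,0,0,0,0,0,0.6,0,0,0,0,0,0.5,0,0,0,0,0,0.32,0,0,0,0,0,0,0,0,0,0,0,0,0,0,0]' | python3 drive.py; echo '[0,0,0,0,0,0,0,0,0,0,0,0,0,0,0,0,0,0,0,0,0,0,0,0,0,0,0,0,0,0,0,0,0,0,0,0,0,0,0,0,0,0,0,0,0,0,0,0]' | python3 drive.py 0 8
```

```text
time_s: 19.75
ee_pos: [544.7, 371.4, 1.6]
ee_rot: [180.0, -0.0, 90.0]
force: [-0.2, 0.5, 0.4]
gripper_width: 91.1
gripper_force: 0.0
time_s: 20.55
ee_pos: [544.7, 372.5, 0.8]
ee_rot: [180.0, -0.0, 90.1]
force: [-0.7, 0.1, 1.4]
gripper_width: 46.7
gripper_force: 8.0
```

In the tool's units: -40 mm is -0.8, -30 mm is -0.6.

```bash
echo '[0,0,-0.2,0,0,0,0,0,-0.6,0,0,0,0,0,-0.8,0,0,0,0,0,-0.8,0,0,0,0,0,0,0,0,0]' | python3 drive.py|tail -2; echo '[-0.76,-0.226,0,0,0,0,-0.76,-0.226,0,0,0,0,-0.76,-0.226,0,0,0,0,-0.76,-0.226,0,0,0,0,-0.76,-0.226,0,0,0,0,-0.73,-0.224,0,0,0,0,0,0,0,0,0,0,0,0,0,0,0,0]' | python3 drive.py
python3 - <<'E'
from h import *
t=cv2.imread("pics/top1.png"); s=cv2.imread("pics/scene1.png")
plan(477,146,49,90)
# pan far-left corner heights: top-view corner vs scene corner lines at several z
print(px("scene",(574.5,184.9,46)),px("scene",(386,185,46)))
E
```

```text
gripper_width: 46.4
gripper_force: 8.0
time_s: 21.85
ee_pos: [477.1, 145.5, 120.9]
ee_rot: [180.0, -0.0, 90.0]
force: [0.5, 0.9, -0.3]
gripper_width: 46.8
gripper_force: 8.0
rz -0.0  before-turn dx 0.5 dy -0.1 dz 71.9  after-turn dx 0.5 dy -0.1 dz 71.9 rpy [180.  -0.  90.]
[289.341149   210.51946806] [245.65019319 242.13777865]
```

The predicted pan corners, scene (289,211) and (246,242), match the picture, which confirms the 46 mm pan height. Lowering the carton.

In the tool's units: 30 mm is 0.6, 25 mm is 0.5.

```bash
echo '[0,0,0.6,0,0,0,0,0,0.5,0,0,0,0,0,0.24,0,0,0,0,0,0.08,0,0,0,0,0,0,0,0,0]' | python3 drive.py | grep -E "pos|^force"; echo '[0,0,0.04,0,0,0,0,0,0,0,0,0]' | python3 drive.py| grep -E "pos|^force"; echo '[0,0,0,0,0,0,0,0,0,0,0,0,0,0,0,0,0,0,0,0,0,0,0,0]' | python3 drive.py 75;  echo '[0,0,-0.6,0,0,0,0,0,-0.8,0,0,0,0,0,-0.8,0,0,0,0,0,-0.2,0,0,0,0,0,0,0,0,0]' | python3 drive.py 91;python3 -c "
from h import *
plan(450,279,170,90)"
```

```text
ee_pos: [477.6, 146.6, 49.6]
force: [-0.7, 0.1, -1.4]
ee_pos: [477.9, 146.2, 48.5]
force: [0.4, -0.0, 0.2]
time_s: 22.95
ee_pos: [477.3, 145.9, 47.9]
ee_rot: [180.0, -0.0, 90.1]
force: [-0.6, 0.2, 0.5]
gripper_width: 74.0
gripper_force: 0.0
time_s: 23.45
ee_pos: [478.3, 146.2, 169.5]
ee_rot: [179.8, -0.1, 90.1]
force: [-0.1, -0.2, -0.3]
gripper_width: 91.2
gripper_force: 0.0
rz 0.1  before-turn dx 132.9 dy -28.2 dz -0.5  after-turn dx 132.8 dy -28.3 dz -0.5 rpy [ 1.798e+02 -1.000e-01  9.010e+01]
```

```bash
echo '[0.88,-0.19,0,0,0,0,0.88,-0.19,0,0,0,0,0.88,-0.19,0,0,0,0,0,0,0,0,0,0,0,0,0,0,0,0]' | python3 drive.py | grep pos; echo '[0,0,0.8,0,0,0,0,0,0.8,0,0,0,0,0,0.7,0,0,0,0,0,0.44,0,0,0,0,0,0.16,0,0,0,0,0,0,0,0,0]' | python3 drive.py| grep -E "pos|^force"; echo '[0,0,0,0,0,0,0,0,0,0,0,0,0,0,0,0,0,0,0,0,0,0,0,0,0,0,0,0,0,0,0,0,0,0,0,0,0,0,0,0,0,0,0,0,0,0,0,0]' | python3 drive.py 0 12
```

```text
ee_pos: [447.2, 277.8, 165.7]
ee_pos: [447.9, 276.2, 21.5]
force: [-0.6, -0.1, -0.2]
time_s: 25.35
ee_pos: [448.7, 277.9, 22.9]
ee_rot: [180.0, -0.0, 90.1]
force: [0.5, 0.3, 1.9]
gripper_width: 43.8
gripper_force: 12.0
```

In the tool's units: -40 mm is -0.8, -30 mm is -0.6.

```bash
echo '[0,0,-0.2,0,0,0,0,0,-0.6,0,0,0,0,0,-0.8,0,0,0,0,0,-0.8,0,0,0,0,0,-0.4,0,0,0,0,0,0,0,0,0]' | python3 drive.py|tail -2; echo '[-0.8,0.114,0,0,0,0,-0.8,0.114,0,0,0,0,-0.8,0.114,0,0,0,0,-0.8,0.114,0,0,0,0,-0.74,0.11,0,0,0,0,0,0,0,0,0,0,0,0,0,0,0,0]' | python3 drive.py; python3 -c "
from h import *
plan(477,81,69.4,90)"
```

```text
gripper_width: 44.0
gripper_force: 12.0
time_s: 26.65
ee_pos: [476.2, 80.3, 161.4]
ee_rot: [-179.8, -0.0, 90.0]
force: [-1.4, 0.2, -0.4]
gripper_width: 44.2
gripper_force: 12.0
rz -0.0  before-turn dx 0.7 dy 0.8 dz 92.0  after-turn dx 0.7 dy 0.8 dz 92.0 rpy [-179.8   -0.    90. ]
```

```bash
echo '[0,0,0.8,0,0,0,0,0,0.6,0,0,0,0,0,0.3,0,0,0,0,0,0.12,0,0,0,0,0,0,0,0,0,0,0,0,0,0,0]' | python3 drive.py | grep -E "pos|^force"; echo '[0,0,0.03,0,0,0,0,0,0,0,0,0,0,0,0,0,0,0]' | python3 drive.py| grep -E "pos|^force"; echo '[0,0,0,0,0,0,0,0,0,0,0,0,0,0,0,0,0,0,0,0,0,0,0,0]' | python3 drive.py 75;  echo '[0,0,-0.6,0,0,0,0,0,-0.8,0,0,0,0,0,-0.8,0,0,0,0,0,0,0,0,0]' | python3 drive.py 91;python3 -c "
from h import *
plan(432.8,385.3,180,90)"
```

```text
ee_pos: [477.7, 81.6, 72.3]
force: [0.7, 0.9, -1.9]
ee_pos: [477.4, 80.9, 70.7]
force: [-0.2, 0.1, -0.9]
time_s: 27.95
ee_pos: [477.2, 80.8, 70.4]
ee_rot: [180.0, -0.0, 90.1]
force: [0.4, -0.1, -0.3]
gripper_width: 72.5
gripper_force: 0.0
time_s: 28.35
ee_pos: [480.9, 81.4, 185.7]
ee_rot: [179.3, -0.1, 90.1]
force: [0.7, -0.3, -0.5]
gripper_width: 91.0
gripper_force: 0.0
rz 0.1  before-turn dx 303.9 dy -47.7 dz 5.7  after-turn dx 303.9 dy -48.1 dz 5.7 rpy [ 1.793e+02 -1.000e-01  9.010e+01]
```

```bash
echo '[0.86,-0.13,0,0,0,0,0.86,-0.13,0,0,0,0,0.86,-0.13,0,0,0,0,0.86,-0.13,0,0,0,0,0.86,-0.13,0,0,0,0,0.86,-0.13,0,0,0,0,0.88,-0.13,0,0,0,0,0,0,0,0,0,0]' | python3 drive.py | grep pos
python3 - <<'E'
from h import *
s=env.grab_frame("scene"); t=env.grab_frame("top"); cv2.imwrite("pics/top2.png",t)
plan(432.8,385.3,23,90)
a=cv2.resize(t[225:325,130:350],None,fx=3,fy=3,interpolation=cv2.INTER_CUBIC); b=cv2.resize(s[150:290,200:420],None,fx=2,fy=2,interpolation=cv2.INTER_CUBIC)
o=np.zeros((600,660,3),np.uint8); o[:300]=a; o[300:580,:440]=b; cv2.imwrite("pics/m9.png",np.clip(o*1.5,0,255).astype(np.uint8))
E
```

```text
ee_pos: [429.9, 387.4, 178.9]
rz 0.2  before-turn dx 2.3 dy 2.3 dz 156.1  after-turn dx 2.3 dy 2.3 dz 156.1 rpy [-1.799e+02  1.000e-01  9.020e+01]
```

View pics/m9.png

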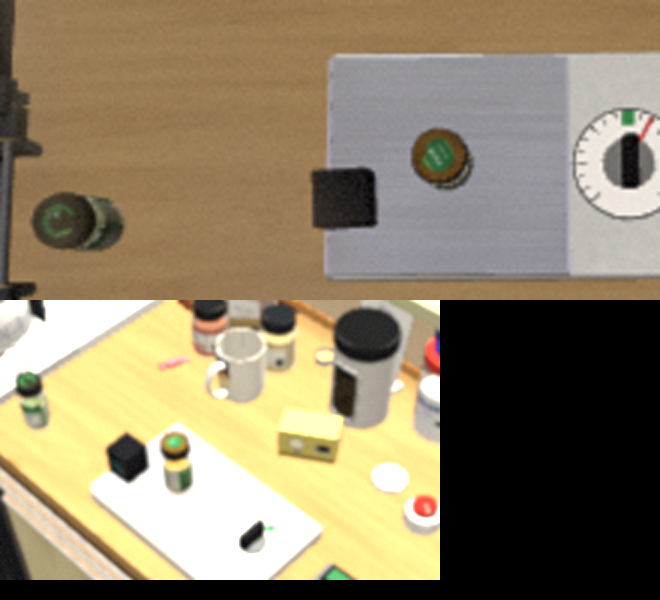

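The picture shows the orange jar upright on the pan, top px (277,277). The mark is still at the top and the needle has swung with the load. The carton was knocked aside, to around top px (244,291), close to the left pan edge. I'll place the green jar, then mend the carton.

```bash
python3 - <<'E'
from h import *
for c in ((243.7,290.7),(244.2,291)): print(onz("top",*c,101))
print(dark(cv2.imread("pics/top2.png"),(225,270,262,312)))
E
echo '[-0.04,0.05,0.8,0,0,0,0,0,0.8,0,0,0,0,0,0.7,0,0,0,0,0,0.48,0,0,0,0,0,0.28,0,0,0,0,0,0.04,0,0,0,0,0,0,0,0,0,0,0,0,0,0,0]' | python3 drive.py| grep -E "pos|^force"; echo '[0,0,0,0,0,0,0,0,0,0,0,0,0,0,0,0,0,0,0,0,0,0,0,0,0,0,0,0,0,0,0,0,0,0,0,0,0,0,0,0,0,0,0,0,0,0,0,0]' | python3 drive.py 0 12
```

```text
[447.39774053 162.70997856 101.        ]
[446.64219392 161.47582607 101.        ]
[(350.5, (np.int64(234), np.int64(281), np.int64(21), np.int64(20)))]
ee_pos: [434.6, 380.7, 26.3]
force: [-0.5, -0.3, 0.2]
time_s: 30.85
ee_pos: [433.6, 380.8, 25.2]
ee_rot: [-180.0, -0.0, 90.1]
force: [-0.7, -0.0, -0.4]
gripper_width: 44.4
gripper_force: 12.0
```

In the tool's units: -40 mm is -0.8, -15 mm is -0.3.

```bash
echo '[0,0,-0.2,0,0,0,0,0,-0.6,0,0,0,0,0,-0.8,0,0,0,0,0,-0.8,0,0,0,0,0,-0.8,0,0,0,0,0,-0.3,0,0,0,0,0,0,0,0,0]' | python3 drive.py|tail -2; echo '[-0.82,0.096,0,0,0,0,-0.82,0.096,0,0,0,0,-0.82,0.096,0,0,0,0,-0.82,0.096,0,0,0,0,-0.82,0.096,0,0,0,0,-0.82,0.096,0,0,0,0,-0.82,0.096,0,0,0,0,0,0,0,0,0,0]' | python3 drive.py | grep -A1 pos;echo '[-0.82,0.096,0,0,0,0,-0.82,0.096,0,0,0,0,0,0,0,0,0,0,0,0,0,0,0,0]' | python3 drive.py; python3 -c "
from h import *
plan(477,11.5,69.2,90)"
```

```text
gripper_width: 44.6
gripper_force: 12.0
ee_pos: [466.8, 89.5, 198.8]
ee_rot: [-179.8, 0.2, 89.8]
time_s: 32.75
ee_pos: [476.7, 11.9, 199.2]
ee_rot: [-179.9, -0.1, 90.0]
force: [0.3, 0.0, -1.6]
gripper_width: 44.6
gripper_force: 12.0
rz -0.0  before-turn dx -0.4 dy 0.3 dz 130.0  after-turn dx -0.4 dy 0.3 dz 130.0 rpy [-1.799e+02 -1.000e-01  9.000e+01]
```

```bash
echo '[0,0,0.8,0,0,0,0,0,0.8,0,0,0,0,0,0.56,0,0,0,0,0,0.3,0,0,0,0,0,0.1,0,0,0,0,0,0,0,0,0,0,0,0,0,0,0]' | python3 drive.py | grep -E "pos|^force"; echo '[0,0,0.04,0,0,0,0,0,0,0,0,0,0,0,0,0,0,0]' | python3 drive.py| grep -E "pos|^force"
```

```text
ee_pos: [478.1, 12.6, 73.0]
force: [-0.5, 0.3, -1.4]
ee_pos: [477.7, 11.9, 70.7]
force: [-0.4, 1.0, -1.6]
```

In the tool's units: 1.5 mm is 0.03.

```bash
echo '[0,0,0.03,0,0,0,0,0,0,0,0,0,0,0,0,0,0,0]' | python3 drive.py| grep -E "pos|^force"; echo '[0,0,0,0,0,0,0,0,0,0,0,0,0,0,0,0,0,0,0,0,0,0,0,0]' | python3 drive.py 75|tail -2;  echo '[0,0,-0.6,0,0,0,0,0,-0.8,0,0,0,0,0,-0.8,0,0,0,0,-0.8,0,0,0,0,0,-0.8,0,0,0,0,0,-0.8,0,0,0,0,0,0,0,0,0,0,0,0,0,0,0,0]' | python3 drive.py 91 | grep pos
python3 - <<'E'
from h import *
t=env.grab_frame("top"); s=env.grab_frame("scene"); cv2.imwrite("pics/top3.png",t); cv2.imwrite("pics/scene3.png",s)
print(dark(t,(225,270,262,312)),dark(t,(225,240,318,322)))
for n,im,roi in (("scene",s,(230,190,330,270)),): print(n,dark(im,roi,60))
E
```

```text
ee_pos: [477.4, 11.8, 68.7]
force: [0.0, -0.8, -1.8]
gripper_width: 73.3
gripper_force: 0.0
ee_pos: [357.5, 11.7, 179.2]
[(351.5, (np.int64(235), np.int64(281), np.int64(21), np.int64(20)))] [(351.5, (np.int64(235), np.int64(281), np.int64(21), np.int64(20))), (917.0, (np.int64(273), np.int64(268), np.int64(45), np.int64(42)))]
scene [(89.5, (np.int64(279), np.int64(217), np.int64(15), np.int64(18))), (141.5, (np.int64(243), np.int64(205), np.int64(25), np.int64(18))), (899.0, (np.int64(230), np.int64(190), np.int64(70), np.int64(65)))]
```

In the tool's units: -40 mm is -0.8.

```bash
echo '[-0.8,0,0,0,0,0,-0.8,0,0,0,0,0,-0.8,0,0,0,0,0,-0.8,0,0,0,0,0,-0.8,0,0,0,0,0,0,0,0,0,0,0,0,0,0,0,0,0]' | python3 drive.py 0| grep pos
python3 - <<'E'
from h import *
t=env.grab_frame("top"); s=env.grab_frame("scene"); cv2.imwrite("pics/top4.png",t); cv2.imwrite("pics/scene4.png",s)
print(dark(t,(225,270,262,312)),px("scene",(447,162,70)),px("scene",(447,162,98)))
a=cv2.resize(t[235:325,220:370],None,fx=4,fy=4,interpolation=cv2.INTER_CUBIC); b=cv2.resize(s[190:280,230:330],None,fx=2.6,fy=2.6,interpolation=cv2.INTER_CUBIC)
o=np.zeros((594,600,3),np.uint8); o[:360]=a; o[360:594,:260]=b; cv2.imwrite("pics/m10.png",np.clip(o*1.5,0,255).astype(np.uint8))
E
```

```text
ee_pos: [358.2, -189.1, 178.2]
[(351.5, (np.int64(235), np.int64(281), np.int64(21), np.int64(20)))] [264.2817559  230.14504807] [263.23247727 224.1243322 ]
```

View pics/m10.png

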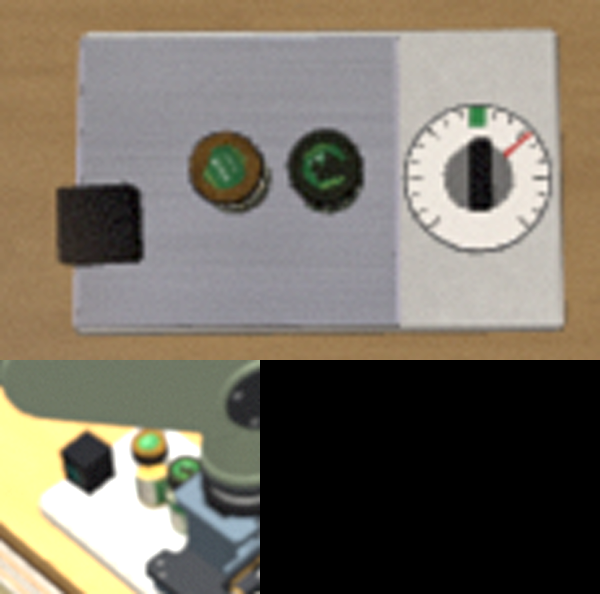

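Everything is on the pan: orange jar lid (276.5,277), green jar lid (301,277), both upright. The carton is at world (447,162), 22 mm inside the limit and confirmed by the scene view. The mark is still at the top. Now the keys, starting with green at (465,-269).

```bash
echo '[-0.54,0.71,0,0,0,0,-0.54,0.71,0,0,0,0,-0.52,0.71,0,0,0,0,0,0,0.8,0,0,0,0,0,0.8,0,0,0,0,0,0.8,0,0,0,0,0,0.4,0,0,0,0,0,0,0,0,0]' | python3 drive.py ; echo '[0,0,0.1,0,0,0,0,0,0,0,0,0]' | python3 drive.py| grep -E "pos|^force";python3 -c "
from h import *
plan(464.7,-268.9,20.4,90)"
```

```text
time_s: 36.95
ee_pos: [462.6, -265.3, 35.8]
ee_rot: [-179.7, -0.2, 90.2]
force: [-0.1, 0.3, 0.2]
gripper_width: 0.6
gripper_force: 0.0
ee_pos: [465.3, -268.0, 34.7]
force: [-0.8, 1.0, -0.5]
rz 0.1  before-turn dx -0.9 dy -0.6 dz 14.3  after-turn dx -0.9 dy -0.6 dz 14.3 rpy [1.799e+02 1.000e-01 9.010e+01]
```

In the tool's units: 5 mm is 0.1, 3 mm is 0.06.

```bash
echo '[0,0,0.1,0,0,0,0,0,0.06,0,0,0,0,0,0,0,0,0]' | python3 drive.py| grep -E "pos|^force"; echo '[0,0,0.04,0,0,0,0,0,0.04,0,0,0,0,0,0,0,0,0]' | python3 drive.py| grep -E "pos|^force"; echo '[0,0,0.04,0,0,0,0,0,0,0,0,0]' | python3 drive.py| grep -E "pos|^force"
```

```text
ee_pos: [464.7, -268.3, 26.1]
force: [-0.4, -0.4, 2.5]
ee_pos: [464.7, -268.3, 21.9]
force: [0.7, 0.2, 4.1]
ee_pos: [464.7, -268.3, 20.5]
force: [-0.5, 2.2, 7.8]
```

Green is fully down: it stops at z 20.5 with force rising to 7.8 N. Now yellow.

In the tool's units: -25 mm is -0.5, 27.5 mm is 0.55.

```bash
echo '[0,0,0,0,0,0,0,0,0,0,0,0,0,0,-0.5,0,0,0,0.55,-0.012,0,0,0,0,0.55,-0.012,0,0,0,0,0,0,0,0,0,0,0,0,0.32,0,0,0,0,0,0,0,0,0]' | python3 drive.py| grep -E "pos|^force";  echo '[0,0,0.08,0,0,0,0,0,0.04,0,0,0,0,0,0.04,0,0,0,0,0,0,0,0,0]' | python3 drive.py| grep -E "pos|^force"; echo '[0,0,0.03,0,0,0,0,0,0,0,0,0,0,0,0,0,0,0]' | python3 drive.py| grep -E "pos|^force"
```

```text
ee_pos: [461.6, -212.8, 27.1]
force: [-0.6, -0.2, 0.3]
ee_pos: [462.8, -213.5, 20.9]
force: [-2.6, 0.3, 4.6]
ee_pos: [462.9, -213.5, 20.5]
force: [-3.3, 0.2, 12.1]
```

Yellow is fully down (12 N at the stop). Now blue at (406.7,-270.8), going diagonally and staying high above red.

In the tool's units: -30 mm is -0.6, -29 mm is -0.58.

```bash
echo '[0,0,0,0,0,0,0,0,-0.6,0,0,0,-0.58,0,0,0,0,0,-0.57,0,0,0,0,0,0,-0.56,0,0,0,0,0,-0.56,0,0,0,0,0,0,0,0,0,0,0,0,0,0,0,0]' | python3 drive.py| grep -E "pos|^force";  echo '[0,0,0.4,0,0,0,0,0,0,0,0,0]' | python3 drive.py| grep -E "pos|^force"; echo '[0,0,0.08,0,0,0,0,0,0.04,0,0,0,0,0,0.04,0,0,0,0,0,0,0,0,0]' | python3 drive.py| grep -E "pos|^force"; echo '[0,0,0.03,0,0,0,0,0,0,0,0,0,0,0,0,0,0,0]' | python3 drive.py| grep -E "pos|^force"
```

```text
ee_pos: [407.5, -271.1, 49.4]
force: [0.2, 0.4, 0.3]
ee_pos: [407.1, -270.1, 27.8]
force: [0.1, 0.9, 0.5]
ee_pos: [408.2, -270.9, 21.8]
force: [1.8, 1.3, 4.8]
ee_pos: [408.2, -270.9, 20.6]
force: [1.8, 1.9, 6.7]
```

Blue is fully down. Next I locate the jars on the pan and fetch them, green first.

In the tool's units: -40 mm is -0.8.

```bash
echo '[0,0,0,0,0,0,0,0,-0.8,0,0,0,0,0,-0.8,0,0,0,0,0,-0.8,0,0,0,0,0,-0.8,0,0,0,0,0,0,0,0,0]' | python3 drive.py 91| grep -E "pos|^force"; python3 -c "
from h import *
print(onz('top',301.25,277,146),onz('top',276.5,277.3,146))"; echo '[0.82,0.2,0,0,0,0,0.82,0.2,0,0,0,0,0.82,0.2,0,0,0,0,0.82,0.2,0,0,0,0,0.82,0.2,0,0,0,0,0.82,0.2,0,0,0,0,0.82,0.2,0,0,0,0,0,0,0,0,0,0]' | python3 drive.py | grep pos
python3 -c "
from h import *
plan(477.4,16.2,66,90); t=env.grab_frame('top'); print(dark(t,(225,270,262,312)))"
```

```text
ee_pos: [409.6, -273.0, 184.9]
force: [-0.2, -0.8, -0.0]
[474.99767646  19.85198843 146.        ] [475.26112494  78.57149972 146.        ]
ee_pos: [476.8, 20.1, 178.5]
rz 0.4  before-turn dx -3.9 dy 0.6 dz 112.5  after-turn dx -3.9 dy 0.6 dz 112.5 rpy [-1.799e+02 -1.000e-01  9.040e+01]
[(292.5, (np.int64(235), np.int64(281), np.int64(17), np.int64(20)))]
```

```bash
echo '[0,0,0.6,0,0,0,0,0,0.8,0,0,0,0,0,0.5,0,0,0,0,0,0.24,0,0,0,0,0,0.1,0,0,0,0,0,0,0,0,0]' | python3 drive.py| grep -E "pos|^force"; echo '[0,0,0,0,0,0,0,0,0,0,0,0,0,0,0,0,0,0,0,0,0,0,0,0,0,0,0,0,0,0,0,0,0,0,0,0,0,0,0,0,0,0,0,0,0,0,0,0]' | python3 drive.py 0 12; echo '[0,0,-0.2,0,0,0,0,0,-0.6,0,0,0,0,0,-0.8,0,0,0,0,0,-0.8,0,0,0,0,0,0,0,0,0,0,0,0,0,0,0]' | python3 drive.py; python3 -c "
from h import *
plan(503,-372,30,90)"
```

```text
ee_pos: [475.9, 15.3, 67.0]
force: [0.1, -0.0, -0.1]
time_s: 44.0
ee_pos: [476.8, 16.4, 67.8]
ee_rot: [180.0, -0.0, 90.1]
force: [-0.3, 0.1, -0.3]
gripper_width: 44.4
gripper_force: 12.0
time_s: 44.6
ee_pos: [476.8, 16.4, 188.6]
ee_rot: [179.9, -0.0, 90.1]
force: [-1.1, 0.7, -1.6]
gripper_width: 44.3
gripper_force: 12.0
rz 0.1  before-turn dx -388.4 dy 25.7 dz 158.6  after-turn dx -388.4 dy 26.2 dz 158.6 rpy [179.9  -0.   90.1]
```

Units first: shifts go in shares of 50 mm and turns go in units of 5 degrees. So -41.5 mm is -0.83, 2.6 mm is 0.052.

```bash
echo '[-0.83,0.052,0,0,0,0,-0.83,0.052,0,0,0,0,-0.83,0.052,0,0,0,0,-0.83,0.052,0,0,0,0,-0.83,0.052,0,0,0,0,-0.83,0.052,0,0,0,0,-0.83,0.052,0,0,0,0,0,0,0,0,0,0]' | python3 drive.py|grep pos; echo '[-0.83,0.052,0,0,0,0,-0.83,0.052,0,0,0,0,-0.83,0.052,0,0,0,0,-0.83,0.052,0,0,0,0,0,0,0,0,0,0,0,0,0,0,0,0]' | python3 drive.py
python3 - <<'E'
from h import *
plan(506,-440,31,90)
t=env.grab_frame("top"); print(dark(t,(225,270,262,312)))
E
```

```text
ee_pos: [494.3, -278.2, 185.1]
time_s: 46.0
ee_pos: [505.0, -439.2, 185.2]
ee_rot: [-179.8, -0.2, 90.0]
force: [-0.4, 0.3, -1.9]
gripper_width: 44.6
gripper_force: 12.0
rz 0.0  before-turn dx -0.8 dy 1.0 dz 154.2  after-turn dx -0.8 dy 1.0 dz 154.2 rpy [-179.8   -0.2   90. ]
[(351.5, (np.int64(234), np.int64(281), np.int64(21), np.int64(20)))]
```

In the tool's units: 40 mm is 0.8, 20 mm is 0.4.

```bash
echo '[0,0,0.8,0,0,0,0,0,0.8,0,0,0,0,0,0.8,0,0,0,0,0,0.4,0,0,0,0,0,0.16,0,0,0,0,0,0,0,0,0,0,0,0,0,0,0]' | python3 drive.py | grep -E "pos|^force"; echo '[0,0,0.06,0,0,0,0,0,0,0,0,0,0,0,0,0,0,0]' | python3 drive.py| grep -E "pos|^force"; echo '[0,0,0.04,0,0,0,0,0,0,0,0,0,0,0,0,0,0,0]' | python3 drive.py| grep -E "pos|^force"
```

```text
ee_pos: [506.9, -440.0, 41.3]
force: [-1.0, 0.8, -1.4]
ee_pos: [506.1, -440.3, 37.4]
force: [-0.2, -0.8, -0.7]
ee_pos: [505.9, -440.1, 34.6]
force: [-0.5, 0.4, -1.1]
```

```bash
echo '[0,0,0.04,0,0,0,0,0,0,0,0,0,0,0,0,0,0,0]' | python3 drive.py| grep -E "pos|^force"; echo '[0,0,0.02,0,0,0,0,0,0,0,0,0]' | python3 drive.py| grep -E "pos|^force"; echo '[0,0,0.02,0,0,0,0,0,0,0,0,0]' | python3 drive.py| grep -E "pos|^force"
```

```text
ee_pos: [505.9, -440.0, 32.6]
force: [0.2, -0.6, -1.2]
ee_pos: [505.8, -440.0, 31.6]
force: [0.1, 0.3, -1.6]
ee_pos: [505.8, -440.0, 30.5]
force: [0.1, 0.6, -1.9]
```

In the tool's units: 1 mm is 0.02.

```bash
echo '[0,0,0.02,0,0,0,0,0,0,0,0,0]' | python3 drive.py| grep -E "pos|^force"; echo '[0,0,0,0,0,0,0,0,0,0,0,0,0,0,0,0,0,0,0,0,0,0,0,0]' | python3 drive.py 75|tail -2;  echo '[0,0,-0.6,0,0,0,0,0,-0.8,0,0,0,0,0,-0.8,0,0,0,0,0,-0.8,0,0,0,0,0,0,0,0,0,0,0,0,0,0,0]' | python3 drive.py 91 | grep pos; python3 -c "
from h import *
plan(476.5,80,66,90)"
```

```text
ee_pos: [506.0, -440.3, 30.4]
force: [-1.0, 1.4, 3.0]
gripper_width: 73.1
gripper_force: 0.0
ee_pos: [506.2, -440.3, 180.8]
rz 0.1  before-turn dx 520.4 dy -29.0 dz 114.8  after-turn dx 520.3 dy -29.7 dz 114.8 rpy [1.799e+02 1.000e-01 9.010e+01]
```

In the tool's units: 43 mm is 0.86, -2.5 mm is -0.05.

```bash
echo '[0.86,-0.05,0,0,0,0,0.86,-0.05,0,0,0,0,0.86,-0.05,0,0,0,0,0.86,-0.05,0,0,0,0,0.86,-0.05,0,0,0,0,0.86,-0.05,0,0,0,0,0,0,0,0,0,0]' | python3 drive.py|grep pos; echo '[0.86,-0.05,0,0,0,0,0.86,-0.05,0,0,0,0,0.86,-0.05,0,0,0,0,0.86,-0.05,0,0,0,0,0.86,-0.05,0,0,0,0,0.86,-0.05,0,0,0,0,0,0,0,0,0,0,0,0,0,0,0,0]' | python3 drive.py | grep pos; python3 -c "
from h import *
plan(476.5,80,69,90)"
```

```text
ee_pos: [488.6, -177.3, 178.1]
ee_pos: [474.8, 75.7, 178.5]
rz 0.2  before-turn dx 4.3 dy 1.7 dz 109.5  after-turn dx 4.3 dy 1.7 dz 109.5 rpy [-1.799e+02  1.000e-01  9.020e+01]
```

In the tool's units: 40 mm is 0.8, 30 mm is 0.6.

```bash
echo '[0.08,0.034,0.6,0,0,0,0,0,0.8,0,0,0,0,0,0.5,0,0,0,0,0,0.2,0,0,0,0,0,0.08,0,0,0,0,0,0,0,0,0]' | python3 drive.py| grep -E "pos|^force"; echo '[0,0,0,0,0,0,0,0,0,0,0,0,0,0,0,0,0,0,0,0,0,0,0,0,0,0,0,0,0,0,0,0,0,0,0,0,0,0,0,0,0,0,0,0,0,0,0,0]' | python3 drive.py 0 12; echo '[0,0,-0.2,0,0,0,0,0,-0.6,0,0,0,0,0,-0.8,0,0,0,0,0,-0.8,0,0,0,0,0,0,0,0,0,0,0,0,0,0,0]' | python3 drive.py; python3 -c "
from h import *
plan(506,-375,31,90)"
```

```text
ee_pos: [477.6, 79.1, 71.0]
force: [0.3, -0.3, -0.6]
time_s: 52.15
ee_pos: [477.0, 79.9, 70.8]
ee_rot: [180.0, -0.0, 90.1]
force: [0.2, 0.5, -0.6]
gripper_width: 43.7
gripper_force: 12.0
time_s: 52.75
ee_pos: [477.0, 79.9, 191.6]
ee_rot: [179.9, -0.0, 90.1]
force: [-0.8, -0.8, -2.3]
gripper_width: 43.8
gripper_force: 12.0
rz 0.1  before-turn dx -454.9 dy 28.4 dz 160.6  after-turn dx -454.9 dy 29.0 dz 160.6 rpy [179.9  -0.   90.1]
```

In the tool's units: -41.4 mm is -0.828, 2.6 mm is 0.052.

```bash
echo '[-0.828,0.052,0,0,0,0,-0.828,0.052,0,0,0,0,-0.828,0.052,0,0,0,0,-0.828,0.052,0,0,0,0,-0.828,0.052,0,0,0,0,-0.828,0.052,0,0,0,0,-0.828,0.052,0,0,0,0,0,0,0,0,0,0]' | python3 drive.py|grep pos; echo '[-0.828,0.052,0,0,0,0,-0.828,0.052,0,0,0,0,-0.828,0.052,0,0,0,0,-0.828,0.052,0,0,0,0,0,0,0,0,0,0,0,0,0,0,0,0,0,0,0,0,0,0]' | python3 drive.py | grep pos;  echo '[0,0,0.8,0,0,0,0,0,0.8,0,0,0,0,0,0.8,0,0,0,0,0,0.5,0,0,0,0,0,0.2,0,0,0,0,0,0,0,0,0,0,0,0,0,0,0]' | python3 drive.py | grep -E "pos|^force"
```

```text
ee_pos: [494.5, -214.0, 188.3]
ee_pos: [505.6, -373.7, 189.6]
ee_pos: [507.2, -375.5, 37.2]
force: [0.0, -0.1, -1.0]
```

In the tool's units: 3 mm is 0.06.

```bash
echo '[0,0,0.06,0,0,0,0,0,0,0,0,0,0,0,0,0,0,0]' | python3 drive.py| grep -E "pos|^force"; echo '[0,0,0.03,0,0,0,0,0,0,0,0,0]' | python3 drive.py| grep -E "pos|^force"; echo '[0,0,0.02,0,0,0,0,0,0,0,0,0]' | python3 drive.py| grep -E "pos|^force"
```

```text
ee_pos: [506.4, -375.8, 33.5]
force: [-0.6, -0.1, -0.3]
ee_pos: [506.0, -375.5, 31.2]
force: [-0.8, -0.4, -1.7]
ee_pos: [506.3, -375.6, 30.7]
force: [-0.1, 0.1, 3.4]
```

```bash
echo '[0,0,0,0,0,0,0,0,0,0,0,0,0,0,0,0,0,0,0,0,0,0,0,0]' | python3 drive.py 75|tail -2;  echo '[0,0,-0.6,0,0,0,0,0,-0.8,0,0,0,0,0,-0.8,0,0,0,0,0,-0.8,0,0,0,0,0,0,0,0,0,0,0,0,0,0,0]' | python3 drive.py 91 | grep pos
python3 - <<'E'
from h import *
t=env.grab_frame("top"); s=env.grab_frame("scene"); print(dark(t,(225,240,318,315)),dark(s,(235,195,300,260),60))
f=lambda im,r,k: cv2.resize(np.clip((im[r[1]:r[3],r[0]:r[2]].astype(float))*4,0,255).astype(np.uint8),(r[2]*k-r[0]*k,r[3]*k-r[1]*k),interpolation=cv2.INTER_CUBIC)
a=f(t,(225,272,265,308),10); b=f(s,(245,205,285,241),10); cv2.imwrite("pics/m11.png",np.hstack([a,b]))
E
```

```text
gripper_width: 73.1
gripper_force: 0.0
ee_pos: [506.4, -375.7, 181.0]
[(352.5, (np.int64(234), np.int64(281), np.int64(21), np.int64(20)))] [(275.0, (np.int64(254), np.int64(217), np.int64(19), np.int64(23)))]
```

View pics/m11.png

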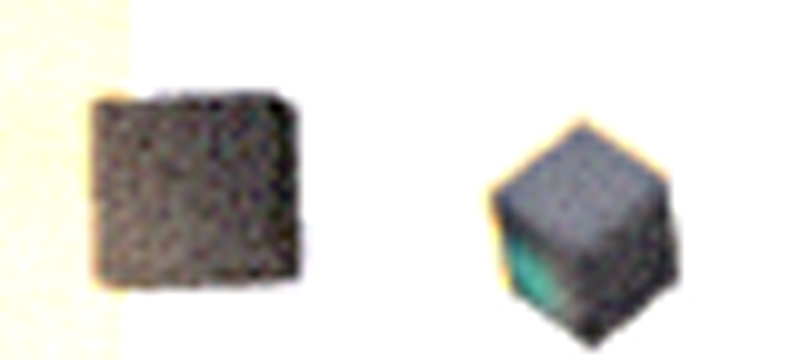

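The carton stands upright and square, with its top-face centre at top px (243.9,291) and scene px (263.2,223.4). That matches about (447,162). Fetching it.

In the tool's units: 41.4 mm is 0.828, -4.6 mm is -0.092.

```bash
echo '[0.828,-0.092,0,0,0,0,0.828,-0.092,0,0,0,0,0.828,-0.092,0,0,0,0,0.828,-0.092,0,0,0,0,0.828,-0.092,0,0,0,0,0.828,-0.092,0,0,0,0,0,0,0,0,0,0]' | python3 drive.py|grep pos; echo '[0.828,-0.092,0,0,0,0,0.828,-0.092,0,0,0,0,0.828,-0.092,0,0,0,0,0.828,-0.092,0,0,0,0,0.828,-0.092,0,0,0,0,0.828,-0.092,0,0,0,0,0.828,-0.092,0,0,0,0,0,0,0,0,0,0]' | python3 drive.py >/dev/null; echo '[0,0,0,0,0,0,0,0,0,0,0,0]' | python3 drive.py | grep pos; python3 -c "
from h import *
print(tri((243.9,291),(263.2,223.4)))
plan(447,162,46,90)"
```

```text
ee_pos: [476.0, -122.8, 178.6]
ee_pos: [445.5, 161.3, 179.4]
(array([446.90054605, 161.94742994, 101.38387464]), np.float64(0.6714725933090483))
rz 0.0  before-turn dx 0.7 dy 1.5 dz 133.4  after-turn dx 0.7 dy 1.5 dz 133.4 rpy [-1.799e+02  1.000e-01  9.000e+01]
```

In the tool's units: 40 mm is 0.8, 30 mm is 0.6.

```bash
echo '[0.014,0.03,0.6,0,0,0,0,0,0.8,0,0,0,0,0,0.8,0,0,0,0,0,0.36,0,0,0,0,0,0.1,0,0,0,0,0,0,0,0,0]' | python3 drive.py| grep -E "pos|^force"; echo '[0,0,0,0,0,0,0,0,0,0,0,0,0,0,0,0,0,0,0,0,0,0,0,0,0,0,0,0,0,0,0,0,0,0,0,0,0,0,0,0,0,0,0,0,0,0,0,0]' | python3 drive.py 0 8; echo '[0,0,-0.2,0,0,0,0,0,-0.6,0,0,0,0,0,-0.8,0,0,0,0,0,-0.8,0,0,0,0,0,-0.4,0,0,0,0,0,0,0,0,0,0,0,0,0,0,0]' | python3 drive.py; python3 -c "
from h import *
plan(406,-407,5,90)"
```

```text
ee_pos: [447.2, 162.2, 46.9]
force: [0.3, -0.1, 0.5]
time_s: 59.85
ee_pos: [447.2, 163.4, 47.3]
ee_rot: [180.0, -0.0, 90.1]
force: [0.1, -0.2, 1.1]
gripper_width: 47.0
gripper_force: 7.9
time_s: 60.55
ee_pos: [446.7, 163.2, 187.1]
ee_rot: [-180.0, -0.0, 90.1]
force: [-0.7, -0.6, -0.7]
gripper_width: 47.2
gripper_force: 7.9
rz 0.1  before-turn dx -570.1 dy -41.4 dz 182.1  after-turn dx -570.2 dy -40.7 dz 182.1 rpy [-180.    -0.    90.1]
```

```bash
echo '[-0.814,-0.08,0,0,0,0,-0.814,-0.08,0,0,0,0,-0.814,-0.08,0,0,0,0,-0.814,-0.08,0,0,0,0,-0.814,-0.08,0,0,0,0,-0.814,-0.08,0,0,0,0,-0.814,-0.08,0,0,0,0,0,0,0,0,0,0]' | python3 drive.py|grep pos; echo '[-0.814,-0.08,0,0,0,0,-0.814,-0.08,0,0,0,0,-0.814,-0.08,0,0,0,0,-0.814,-0.08,0,0,0,0,-0.814,-0.08,0,0,0,0,-0.814,-0.08,0,0,0,0,-0.814,-0.08,0,0,0,0,0,0,0,0,0,0]' | python3 drive.py >/dev/null;  echo '[0,0,0,0,0,0,0,0,0,0,0,0]' | python3 drive.py; python3 -c "
from h import *
plan(390,-407,5,90)"
```

```text
ee_pos: [417.8, -125.1, 185.4]
time_s: 62.35
ee_pos: [391.8, -404.7, 186.1]
ee_rot: [-179.9, -0.2, 90.1]
force: [-0.5, 0.3, -0.7]
gripper_width: 46.5
gripper_force: 8.0
rz 0.1  before-turn dx -2.3 dy -1.8 dz 181.1  after-turn dx -2.3 dy -1.8 dz 181.1 rpy [-179.9   -0.2   90.1]
```

In the tool's units: 40 mm is 0.8, 30 mm is 0.6.

```bash
echo '[-0.046,-0.036,0.8,0,0,0,0,0,0.8,0,0,0,0,0,0.8,0,0,0,0,0,0.6,0,0,0,0,0,0.36,0,0,0,0,0,0.12,0,0,0,0,0,0,0,0,0,0,0,0,0,0,0]' | python3 drive.py | grep -E "pos|^force";  echo '[0,0,0.06,0,0,0,0,0,0,0,0,0]' | python3 drive.py| grep -E "pos|^force"; echo '[0,0,0.03,0,0,0,0,0,0,0,0,0]' | python3 drive.py| grep -E "pos|^force"; echo '[0,0,0.02,0,0,0,0,0,0,0,0,0]' | python3 drive.py| grep -E "pos|^force"
```

```text
ee_pos: [391.0, -408.9, 14.4]
force: [-0.5, -0.6, 0.3]
ee_pos: [390.4, -409.1, 10.9]
force: [-0.1, 0.1, -1.1]
ee_pos: [390.0, -408.9, 8.8]
force: [-0.1, 0.2, -0.6]
ee_pos: [390.0, -408.8, 7.6]
force: [0.4, 0.1, 0.0]
```

```bash
echo '[0,0,0.02,0,0,0,0,0,0,0,0,0]' | python3 drive.py| grep -E "pos|^force"; echo '[0,0,0.02,0,0,0,0,0,0,0,0,0]' | python3 drive.py| grep -E "pos|^force"; echo '[0,0,0.02,0,0,0,0,0,0,0,0,0]' | python3 drive.py| grep -E "pos|^force"
```

```text
ee_pos: [390.0, -408.8, 6.5]
force: [-0.8, 0.5, -0.3]
ee_pos: [390.0, -408.8, 5.6]
force: [-1.3, 0.2, -0.2]
ee_pos: [390.2, -409.0, 4.9]
force: [-0.2, 1.0, 1.6]
```

Touchdown. Release, lift, move clear and take a last look.

In the tool's units: -40 mm is -0.8, 40 mm is 0.8.

```bash
echo '[0,0,0,0,0,0,0,0,0,0,0,0,0,0,0,0,0,0,0,0,0,0,0,0]' | python3 drive.py 72|tail -2;  echo '[0,0,-0.6,0,0,0,0,0,-0.8,0,0,0,0,0,-0.8,0,0,0,0,0,-0.8,0,0,0,0.8,0,-0.2,0,0,0,0.8,0,0,0,0,0,0.8,0,0,0,0,0,0.8,0,0,0,0,0]' | python3 drive.py >/dev/null; echo '[0.8,0,0,0,0,0,0.8,0,0,0,0,0,0.8,0,0,0,0,0,0.8,0,0,0,0,0,0.8,0,0,0,0,0,0,0,0,0,0,0,0,0,0,0,0,0,0,0,0,0,0,0]' | python3 drive.py
python3 - <<'E'
from h import *
t=env.grab_frame("top"); s=env.grab_frame("scene"); cv2.imwrite("pics/top5.png",t)
a=cv2.resize(t[175:335,310:510],None,fx=3,fy=3,interpolation=cv2.INTER_CUBIC); cv2.imwrite("pics/m12.png",np.clip(a*1.6,0,255).astype(np.uint8))
d=t[260:268,332:348].astype(int); print(d[...,1]-d[...,2])
E
```

```text
gripper_width: 71.8
gripper_force: 0.0
time_s: 66.35
ee_pos: [389.7, -49.6, 164.8]
ee_rot: [180.0, 0.0, 90.0]
force: [-1.1, 0.6, 0.4]
gripper_width: 72.0
gripper_force: 0.0
[[ -3  -4  -3  -3  -3  -3  -4  -2  -3  -3  -2  -5  -2  -3  -3  -4]
 [ -3  -2   0  -3   1  11   8   6  10   9   0  -3   0  -3  -2  -4]
 [  0  -2  -2  -4  -5  25  17 -15  33  23  -1  -5  -1  -2  -2  -2]
 [ -4  -4  -4  -5  -4  27  13 -67  21  24  -2  -4  -4  -5  -4  -2]
 [ -5  -4  -5  -4  -4  29  12 -73  20  25  -2  -5  -7  -5  -5  -4]
 [ -5  -4  -5  -5  -5  28  10 -72  19  23  -2  -5  -6  -6  -4  -4]
 [ -4  -3  -4  -5  -3  23   1 -66  15  14  -3  -6  -5  -4  -5  -4]
 [ -5  -4  -4  -5  -3  -2 -20 -50  -5  -1  -4  -4  -4  -2  -5  -4]]
```

View pics/m12.png

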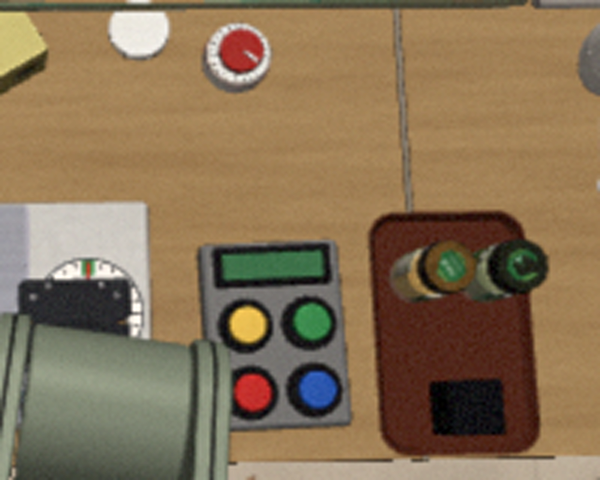

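The tray holds both jars upright (lids at crop (450,267) and (518,266)) and the carton (468,407), all inside the rim. The mark is still under the needle, the keys are up, and the timer and box haven't moved. Handing in.

```bash
python3 -c "
from workcell import env
print(env.job_done())"
```

```text
the job is handed in; nothing more can be done
None
```

The job is handed in at about 66 s with every step carried out: tare at zero, both jars and the carton weighed together, green, yellow and blue pressed in that order, and all three standing in the tray; no verdict came back.

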